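Park the stripped reader's parts in refit order

TASK

Park the film reader's stripped parts in the order they will be refitted. Lamp side: lay the finned copper heat sink flat on the floor of the square tin tray, stand the brass lens cell on the middle of the heat sink, then put the black lens cap down over the lens cell; drive side: slip the yellow reel hub over the post of the round spindle stand until it rests on the base, then set the ivory knob over the post on top of the hub. Either side may be done first, and do not shift or tip the clip stand that holds the frosted glass.

Things in the scene. Friction and masses are not known exactly. Their poses are not given: they have to be found in the camera images.
- tray: Fixed square tray of dark grey tin, open at the top, 84 x 84 mm outside, 76 x 76 mm inside, floor 4 mm thick, rim 12 mm above the counter. Origin: centre of its underside, on the counter; x and y run along its sides, z up. It may be turned about z.
- spindle: Fixed round spindle stand: dark grey tin disc 90 mm across and 10 mm thick with an upright steel post 12 mm in diameter at its centre, whose tapered tip is 44 mm above the counter. Origin: centre of the underside, on the counter; z up, along the post.
- heat_sink: Loose square copper heat sink block, 54 x 54 x 26 mm high, with fins on top running along its x (upper 16 mm; its top bears loads like a flat face; it can be gripped across either pair of sides), about 0.4 kg. Lies fins up. Origin: centre of the underside, x and y along its sides, z up.
- lens_cell: Loose brass lens cell: short round cylinder 40 mm in diameter, 18 mm high, flat solid underside, a large dark glass lens (31 mm across) sunk in its top inside a narrow brass rim, about 70 g. Origin: centre of the underside, z up.
- lens_cap: Loose matte black lens cap: round, 60 mm outside, 54 mm inside, 16 mm high, closed flat top 3 mm thick, open underneath (it lies open side down and stays so), about 30 g. Over the lens cell its top rests on the cell and its lower rim hangs 5 mm above the heat sink. Origin: centre of its lower rim, z up.
- reel_hub: Loose yellow plastic reel hub: a thick ring 56 mm outside diameter, 22 mm high, with a 26 mm bore right through, lying flat, about 50 g. Origin: centre of the underside, z up.
- knob: Loose ivory knob: round, 36 mm in diameter, 20 mm high, with a thin dark brown pointer bar (30 x 5 mm) on its closed top and a 24 mm bore 14 mm deep from below, standing bore down, about 30 g. On the hub it rests with the post inside its bore. Origin: centre of the underside, z up.
- clip_stand: Bystander, loose: grey tin base 50 x 64 x 8 mm with a short post and a spring clip pinching an upright fragment of frosted glass, 75 mm high in all, 0.35 kg. To be left where it stands. Origin: centre of the underside, z up.
Not all that is in view belongs to the job. There is more than one size of the reel_hub; the one meant has the size given above.

How it is judged:
By the outcome, as a careful person would: the job done as asked, in the order asked, and still so for the second after the job is handed in, with the robot touching nothing.
It also fails if it takes over 128 s, if anything falls off the work surface, if the arm or the gripper's body presses on something with over 40 N, if the wrist force passes 120 N, or if a joint passes its speed limit or range.

ROBOT

A 6-joint arm with a two-finger parallel gripper is mounted at the origin on the work surface. World frame = base frame: x ahead of the robot, y to its left, z up, the work surface at z = 0. Lengths are in m, angles in rad, forces in N, time in s.
With the tool pointing down it reaches from about 0.35 to 0.975 m from the base axis. Payload 4.9 kg.
Tool frame: the origin (TCP) lies at the very end of the fingers, on their centre line; the grasp point (between the pads) lies 19 mm behind it (manip.hold_point_z is the distance from the TCP to the grasp point, in m); x points along the fingers, z is the direction in which the jaws open and shut, and the axes are right-handed (so a half turn about x gives the same grasp; the last joint's range is limited). The gripper opens to 85 mm and grips with 20 to 120 N. Pads are 22 mm wide; open, the fingers measure 114 mm over their backs; the gripper's body (76 mm by 85 mm) begins 54 mm behind the grasp point. The pads swing forward as they close: fully open they stand 13 mm farther back than shut.
Start: joints at [-1.235, 0.053, 1.613, -0, 1.476, -0.119], TCP at [0.275, -0.561, 0.231] pointing down, gripper open.
Joint ranges: [-3.01, 3.01], [-1.01, 2.22], [0.06, 2.58], [-1.02, 4.17], [0.09, 2.62], [-3.14, 3.14]. Speed limits (rad/s): [2.57, 2.57, 3.14, 3.14, 3.14, 3.14].

INTERFACE

Orientations are given as a 3x3 rotation matrix whose columns are the frame's x, y, z axes.
In Python, from plant import manip gives the robot as it stands.
- The arm moves only by the shell command python3 -m creep 'ROWS'. ROWS is JSON, a list of rows, each an object of numbers: "ax", "ay", "az": the turn, a rotation vector about the tool's x, y, z in degrees; "dx", "dy", "dz": the shift along the tool's x, y, z in m; "jaw": the gripper's target within -1 to 1 (shut at 1, half-way at 0, fully open at -1). A call has 1 to 8 rows; each row is the pose to reach, as a shift and turn from the pose commanded when the call began, along the tool's axes at that moment; what a row does not reach only later rows make up. A row lasts 1/12 s, in which the tool goes at most 41.7 mm and 7.16 degrees, less where a joint would pass 70% of its speed; a pose out of reach is approached as far as the arm can. A call with a gripper value outside its range is refused whole. The fingers move at their own pace and stop on an object; the grip force is fixed at half the most. Time passes only in rows, so rows that repeat a pose let the fingers close. It gives the time, the measured TCP pose, the force and the opening at its end, in the units of the state.
- manip.observe(): the state, without advancing time (a new reading comes with each control period).
- manip.get_image(name): name is "scene" or "top" or "wrist"; returns a dict with "color" (400x640x3 uint8, red, green, blue), "range_z" (400x640 float32, m along the optical axis (not along the pixel's ray), 0 where there is no reading), "fx", "fy", "cx", "cy" (pixels), "eye" and "orientation" of the camera in the world. Camera axes: x right, y down, z forward; pixel columns grow to the right and rows downward; lengths in m; the calibration is good to about 2 mm. A picture is of the moment at which its call begins.
- manip.sign_off(): hands the job in, once; it reports no verdict.
Trained networks look in a picture, given as the dict that the camera call returned (one of the last four; its "shot" number tells which), for a name from the list of things; names that differ only in an ending like _2 or _b are one class to them, and where a whole thing is asked for, a point or a joint stands for the part that bears it (a point fixed in the world has none). Each returns a list of dicts, best first, with "score" (0 to 1); they miss things now and then, are a little off and sometimes report something else, mostly with a low value. They report only what shows in the picture. A call takes as long as a camera call. They do not tell look-alikes from the thing itself.
- manip.search_frame(picture, name): "point" ([x, y, z] in m, in the coordinates of the camera as it stood for that picture, good to about 4 mm: the middle of the surface that is visible of it).
- manip.outline_of(picture, name): "pixels" (400x640 bool, what is visible of it).
The state is a dict: "time": time; "joints": joint angles; "dq": joint speeds; "joint_torque": joint torques, N m; "ee_pos": TCP position; "tool_rot": TCP orientation; "ft_force": force on the tool from outside, world axes, zero at the start; "torque": the same for the moment, N m; "gripper_width": finger opening in m.
Only numpy, scipy, OpenCV 4.12 (cv2) and the standard library are available. Lean on these libraries where they do the work, as an engineer would, in place of code of your own. Each camera call takes 0.05 s, during which the arm holds its last target. There are 200 camera calls.

## Working session

There is one attempt and no reset: what is moved stays moved. The work goes in short steps, Python scripts to look and compute and a shell command to move; the robot and the scene stay as the last step left them, time stands still between calls to the robot, and variables do not carry over. Pictures are saved under pics/ and viewed, about 12 in all and at most 16, crops included, and the job is handed in when it is done.

```bash
ls; mkdir -p pics
cat > h.py <<'E'
import numpy as np, cv2
from plant import manip
def shot(cam,fn=None):
    p=manip.get_image(cam)
    if fn: cv2.imwrite('pics/'+fn,cv2.cvtColor(p['color'],cv2.COLOR_RGB2BGR))
    return p
def world(p,c): return np.array(p['eye'])+np.array(p['orientation'])@np.array(c)
def cloud(p,m=None):
    z=p['range_z']; v,u=np.nonzero((z>0)&(m if m is not None else True)); d=z[v,u]
    c=np.stack([(u-p['cx'])/p['fx']*d,(v-p['cy'])/p['fy']*d,d])
    return (np.array(p['eye'])[:,None]+np.array(p['orientation'])@c).T
def top(p,m,band=.004):
    P=cloud(p,m); zt=np.percentile(P[:,2],95); Q=P[abs(P[:,2]-zt)<band]
    r=cv2.minAreaRect((Q[:,:2]*1000).astype(np.float32)); c=cv2.minEnclosingCircle((Q[:,:2]*1000).astype(np.float32))
    return dict(zt=round(zt*1000,1),rect=[np.round(x,1) for x in r],mean=(Q.mean(0)*1000).round(1),circ=np.round([*c[0],c[1]],1))
N=['tray','spindle','heat_sink','lens_cell','lens_cap','reel_hub','knob','clip_stand']
E
cat > look.py <<'E'
from h import *
for cam in ['top','scene']:
    p=shot(cam,cam+'1.png'); print(cam,np.round(p['eye'],3))
    for n in N:
        for r in manip.outline_of(p,n)[:4]:
            if r['score']>.25:
                v,u=np.nonzero(r['pixels']); print(n,round(r['score'],2),len(u),'px',int(u.mean()),int(v.mean()),top(p,r['pixels']) if len(u)>20 else '')
print(manip.observe())
E
python3 look.py
```

```text
pics
top [0.334 0.011 1.02 ]
tray 0.74 1007 px 460 183 {'zt': np.float64(13.0), 'rect': [array([ 525.2, -398.3]), array([85.4, 84.4]), np.float64(77.3)], 'mean': array([ 524.2, -399.1,   11.9]), 'circ': array([ 524.8, -398.4,   58.7])}
tray 0.52 859 px 276 192 {'zt': np.float64(12.6), 'rect': [array([486.9, 107.5]), array([86.6, 86.2]), np.float64(28.0)], 'mean': array([485.6, 108. ,  10.4]), 'circ': array([486.6, 107.1,  44.5])}
spindle 0.8 834 px 276 193 {'zt': np.float64(12.7), 'rect': [array([486.5, 106.9]), array([85.4, 86. ]), np.float64(30.1)], 'mean': array([485.4, 108.4,  10.4]), 'circ': array([486.5, 107. ,  44.5])}
heat_sink 0.96 486 px 169 172 {'zt': np.float64(27.7), 'rect': [array([534.4, 397.7]), array([55.7, 53.1]), np.float64(53.0)], 'mean': array([533.7, 396.5,  25.8]), 'circ': array([533.4, 397.1,  35.5])}
lens_cell 0.71 441 px 350 208 {'zt': np.float64(67.4), 'rect': [array([449.6, -96.4]), array([ 3.1, 43.6]), np.float64(1.6)], 'mean': array([449.6, -97.8,  67.2]), 'circ': array([448.7, -96.4,  21.8])}
lens_cell 0.68 197 px 214 234 {'zt': np.float64(19.4), 'rect'
[... 3949 characters left out ...]
, -3.98325494e-06,
        1.47599778e+00, -1.18973685e-01]), 'dq': array([-0.00090333, -0.00089562,  0.00029728, -0.0001992 ,  0.00156057,
       -0.00066816]), 'joint_torque': array([ 2.36792497e-03, -3.93679404e+01, -3.70466244e+01,  1.78256396e-04,
        3.03196357e-04, -4.37384784e-06]), 'ee_pos': array([ 0.27454312, -0.56146714,  0.23132064]), 'tool_rot': array([[ 4.01166865e-06,  8.98365298e-01,  4.39249123e-01],
       [-2.35285714e-05,  4.39249123e-01, -8.98365297e-01],
       [-1.00000000e+00, -6.73096046e-06,  2.28993740e-05]]), 'ft_force': array([0.20178456, 0.88039911, 0.5509695 ]), 'torque': array([-0.01136706, -0.05262781, -0.01716579]), 'gripper_width': 0.08506377894237413}
```

Run:
```python
import cv2,numpy as np
a=cv2.imread('pics/top1.png')[60:340,100:540];b=cv2.imread('pics/scene1.png')[60:340,100:540]
cv2.imwrite('pics/both.png',cv2.resize(np.vstack([a,b]),None,fx=1.07,fy=1.07))
```

```text
(no output)
```

View pics/both.png

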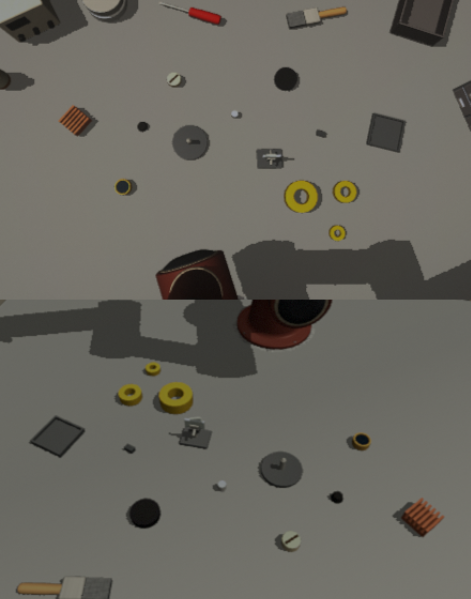

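The top picture (upper half) shows the tray at (386,132), the spindle at (190,142), the heat sink at (75,120), the lens cell at (123,187), the cap at (286,78), the knob at (174,80) and the clip stand at (270,158). There are three yellow rings, and the 56 mm one is at (345,190). I'll start with the hub.

```bash
cat >> h.py <<'E'
def plan(x,y,z,jaw=None):
    """shift/turn (tool axes) to world TCP in mm; jaw = wanted jaw-line angle in world, deg (mod 180, or 90 via caller)"""
    o=manip.observe(); R=o['tool_rot']; d=R.T@(np.array([x,y,z])/1000-o['ee_pos'])
    s='dx %.4f dy %.4f dz %.4f'%tuple(d)
    cur=np.degrees(np.arctan2(R[1,2],R[0,2])); 
    if jaw is not None:
        t=(jaw-cur+90)%180-90; s+=' ax %.1f'%(-t)   # tool x is down
    print('plan',s,'| jaw now %.1f'%cur,'TCP',(o['ee_pos']*1000).round(1),'w %.1f'%(o['gripper_width']*1000),'t %.1f'%o['time'],'F',o['ft_force'].round(1),'j6 %.2f'%o['joints'][5])
def wrist(name,fn=None,near=None):
    p=shot('wrist',fn)
    for r in manip.outline_of(p,name)[:3]:
        if r['score']>.25 and r['pixels'].sum()>50:
            v,u=np.nonzero(r['pixels']); print(name,round(r['score'],2),'px',int(u.mean()),int(v.mean()),top(p,r['pixels']))
    return p
E
python3 -m creep '[{"dx":0.03,"dy":0.208,"dz":-0.2045,"jaw":-1},{"dx":0.03,"dy":0.208,"dz":-0.2045},{"dx":0.03,"dy":0.208,"dz":-0.2045},{"dx":0.03,"dy":0.208,"dz":-0.2045},{"dx":0.03,"dy":0.208,"dz":-0.2045},{"dx":0.03,"dy":0.208,"dz":-0.2045},{"dx":0.03,"dy":0.208,"dz":-0.2045},{"dx":0.03,"dy":0.208,"dz":-0.2045}]'
python3 - <<'E'
from h import *
p=wrist('reel_hub','w1.png'); print(np.round(p['eye'],3))
plan(372,-286,100)
E
```

```text
reel_hub 0.61 px 82 61 {'zt': np.float64(15.6), 'rect': [array([ 269.2, -269.2]), array([37.1, 37.7]), np.float64(37.3)], 'mean': array([ 269.7, -269.6,   14.3]), 'circ': array([ 269.2, -269.1,   19.4])}
reel_hub 0.49 px 132 2 {'zt': np.float64(19.5), 'rect': [array([ 348. , -301.7]), array([ 1.8, 16. ]), np.float64(28.3)], 'mean': array([ 348.1, -301.7,   18.3]), 'circ': array([ 348.7, -301.3,    8. ])}
[ 0.338 -0.532  0.374]
plan dx 0.1313 dy 0.2085 dz -0.2046 | jaw now -63.9 TCP [ 274.6 -561.4  231.3] w 84.9 t 1.0 F [1.  0.2 0.5] j6 -0.12invalid input
```

View pics/w1.png

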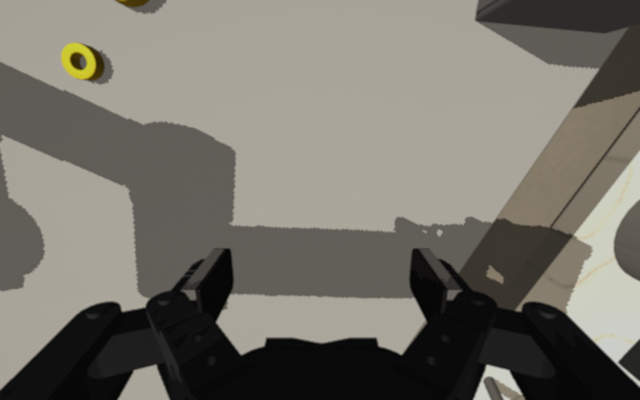

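The wrist view has the small ring at (80,61) and the fingers at (220,270) and (425,270). The arm didn't move because the call was refused as invalid, so I'll resend it with all seven keys in each row.

```bash
python3 -m creep '[{"ax":0,"ay":0,"az":0,"dx":0.03,"dy":0.208,"dz":-0.2045,"jaw":-1},{"ax":0,"ay":0,"az":0,"dx":0.03,"dy":0.208,"dz":-0.2045,"jaw":-1},{"ax":0,"ay":0,"az":0,"dx":0.03,"dy":0.208,"dz":-0.2045,"jaw":-1},{"ax":0,"ay":0,"az":0,"dx":0.03,"dy":0.208,"dz":-0.2045,"jaw":-1},{"ax":0,"ay":0,"az":0,"dx":0.03,"dy":0.208,"dz":-0.2045,"jaw":-1},{"ax":0,"ay":0,"az":0,"dx":0.03,"dy":0.208,"dz":-0.2045,"jaw":-1},{"ax":0,"ay":0,"az":0,"dx":0.03,"dy":0.208,"dz":-0.2045,"jaw":-1},{"ax":0,"ay":0,"az":0,"dx":0.03,"dy":0.208,"dz":-0.2045,"jaw":-1}]'
python3 - <<'E'
from h import *
p=wrist('reel_hub','w2.png'); print(np.round(p['eye'],3))
plan(372,-286,5)
E
```

```text
time: 1.67
ee_pos: [0.3728, -0.2807, 0.2002]
tool_rot: [[0.0, 0.896, 0.445], [0.003, 0.445, -0.896], [-1.0, 0.002, -0.003]]
ft_force: [-0.5, -0.5, 0.7]
gripper_width: 0.0853
reel_hub 0.93 px 325 180 {'zt': np.float64(22.9), 'rect': [array([ 371.9, -287.6]), array([54.3, 54.1]), np.float64(27.8)], 'mean': array([ 372.5, -287.5,   21.7]), 'circ': array([ 372. , -288. ,   27.7])}
reel_hub 0.73 px 224 146 {'zt': np.float64(32.4), 'rect': [array([ 357.6, -176.2]), array([79. , 78.5]), np.float64(19.5)], 'mean': array([ 359. , -175.9,   31.2]), 'circ': array([ 357.7, -176.4,   39.9])}
reel_hub 0.64 px 273 246 {'zt': np.float64(15.7), 'rect': [array([ 270. , -268.2]), array([36.7, 36.4]), np.float64(0.7)], 'mean': array([ 270.4, -268.4,   14.6]), 'circ': array([ 269.9, -268.9,   19. ])}
[ 0.436 -0.251  0.343]
plan dx 0.1963 dy -0.0004 dz 0.0008 | jaw now -63.8 TCP [ 372.  -285.   201.3] w 85.5 t 1.8 F [-0.7  0.3  0.2] j6 0.30
```

```bash
python3 -m creep '[{"ax":0,"ay":0,"az":0,"dx":0.04,"dy":-0.001,"dz":0.002,"jaw":-1},{"ax":0,"ay":0,"az":0,"dx":0.08,"dy":-0.001,"dz":0.002,"jaw":-1},{"ax":0,"ay":0,"az":0,"dx":0.12,"dy":-0.001,"dz":0.002,"jaw":-1},{"ax":0,"ay":0,"az":0,"dx":0.155,"dy":-0.001,"dz":0.002,"jaw":-1},{"ax":0,"ay":0,"az":0,"dx":0.18,"dy":-0.001,"dz":0.002,"jaw":-1},{"ax":0,"ay":0,"az":0,"dx":0.196,"dy":-0.001,"dz":0.002,"jaw":-1},{"ax":0,"ay":0,"az":0,"dx":0.196,"dy":-0.001,"dz":0.002,"jaw":-1},{"ax":0,"ay":0,"az":0,"dx":0.196,"dy":-0.001,"dz":0.002,"jaw":-1}]'
python3 -m creep '[{"ax":0,"ay":0,"az":0,"dx":0,"dy":0,"dz":0,"jaw":1},{"ax":0,"ay":0,"az":0,"dx":0,"dy":0,"dz":0,"jaw":1},{"ax":0,"ay":0,"az":0,"dx":0,"dy":0,"dz":0,"jaw":1},{"ax":0,"ay":0,"az":0,"dx":0,"dy":0,"dz":0,"jaw":1},{"ax":0,"ay":0,"az":0,"dx":0,"dy":0,"dz":0,"jaw":1},{"ax":0,"ay":0,"az":0,"dx":0,"dy":0,"dz":0,"jaw":1},{"ax":0,"ay":0,"az":0,"dx":0,"dy":0,"dz":0,"jaw":1},{"ax":0,"ay":0,"az":0,"dx":0,"dy":0,"dz":0,"jaw":1}]'
```

```text
time: 2.43
ee_pos: [0.3708, -0.2893, 0.0048]
tool_rot: [[-0.001, 0.899, 0.438], [0.001, 0.438, -0.899], [-1.0, -0.001, -0.002]]
ft_force: [0.4, 0.9, 0.6]
gripper_width: 0.0852
time: 3.1
ee_pos: [0.373, -0.2903, 0.0077]
tool_rot: [[0.003, 0.898, 0.439], [-0.004, 0.439, -0.898], [-1.0, 0.001, 0.005]]
ft_force: [0.1, -0.5, 6.8]
gripper_width: 0.0527
```

```bash
python3 -m creep '[{"ax":0,"ay":0,"az":0,"dx":-0.02,"dy":0,"dz":0,"jaw":1},{"ax":0,"ay":0,"az":0,"dx":-0.05,"dy":0,"dz":0,"jaw":1},{"ax":0,"ay":0,"az":0,"dx":-0.09,"dy":0,"dz":0,"jaw":1},{"ax":0,"ay":0,"az":0,"dx":-0.13,"dy":0,"dz":0,"jaw":1},{"ax":0,"ay":0,"az":0,"dx":-0.15,"dy":0,"dz":0,"jaw":1},{"ax":0,"ay":0,"az":0,"dx":-0.15,"dy":0,"dz":0,"jaw":1}]'
python3 - <<'E'
from h import *
p=wrist('reel_hub','w3.png')
plan(488,107,155)
E
```

```text
time: 3.6
ee_pos: [0.3743, -0.2914, 0.1626]
tool_rot: [[0.009, 0.898, 0.439], [-0.009, 0.44, -0.898], [-1.0, 0.004, 0.012]]
ft_force: [0.2, -0.0, -0.3]
gripper_width: 0.053
reel_hub 0.82 px 197 148 {'zt': np.float64(32.4), 'rect': [array([ 357.9, -176.5]), array([78.5, 78.7]), np.float64(26.0)], 'mean': array([ 359.3, -176. ,   31.3]), 'circ': array([ 357.6, -176.3,   40. ])}
reel_hub 0.7 px 321 255 {'zt': np.float64(177.6), 'rect': [array([ 375.2, -292.5]), array([55.7, 53. ]), np.float64(27.0)], 'mean': array([ 377. , -291.7,  176.6]), 'circ': array([ 375.2, -292.7,   28.2])}
plan dx 0.0009 dy 0.2782 dz -0.3047 | jaw now -63.9 TCP [ 371.9 -288.9  156.4] w 53.0 t 3.7 F [-0.5 -0.1 -0.8] j6 0.30
```

View pics/w3.png

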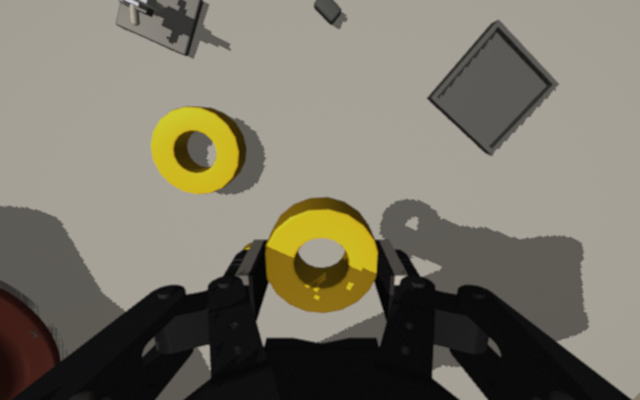

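The hub is held level at (321,255), with the tray at (493,88). I'll move most of the way to the spindle and look again.

```bash
python3 -m creep '[{"ax":0,"ay":0,"az":0,"dx":-0.02,"dy":0.22,"dz":-0.241,"jaw":1},{"ax":0,"ay":0,"az":0,"dx":-0.02,"dy":0.22,"dz":-0.241,"jaw":1},{"ax":0,"ay":0,"az":0,"dx":-0.02,"dy":0.22,"dz":-0.241,"jaw":1},{"ax":0,"ay":0,"az":0,"dx":-0.02,"dy":0.22,"dz":-0.241,"jaw":1},{"ax":0,"ay":0,"az":0,"dx":-0.02,"dy":0.22,"dz":-0.241,"jaw":1},{"ax":0,"ay":0,"az":0,"dx":-0.02,"dy":0.22,"dz":-0.241,"jaw":1},{"ax":0,"ay":0,"az":0,"dx":-0.02,"dy":0.22,"dz":-0.241,"jaw":1},{"ax":0,"ay":0,"az":0,"dx":-0.02,"dy":0.22,"dz":-0.241,"jaw":1}]'
python3 - <<'E'
from h import *
p=wrist('spindle','w4.png')
for r in manip.outline_of(p,'spindle')[:1]:
    P=cloud(p,r['pixels']);P=P[(abs(P[:,2]-.0105)<.004)];print(P.mean(0)*1000,cv2.minEnclosingCircle((P[:,:2]*1000).astype(np.float32)))
    P=cloud(p);P=P[(P[:,2]>.03)&(P[:,2]<.05)&(np.hypot(P[:,0]-.488,P[:,1]-.107)<.03)];print(len(P),P.min(0),P.max(0),P.mean(0))
plan(488,107,155)
E
```

```text
time: 4.37
ee_pos: [0.462, 0.0273, 0.1728]
tool_rot: [[-0.004, 0.898, 0.44], [0.001, 0.44, -0.898], [-1.0, -0.003, -0.002]]
ft_force: [1.0, -0.2, -1.2]
gripper_width: 0.0529
spindle 0.64 px 261 120 {'zt': np.float64(11.2), 'rect': [array([489.5, 105.8]), array([88.4, 88.2]), np.float64(29.0)], 'mean': array([490.9, 105.8,   9.7]), 'circ': array([489.6, 105.4,  44.8])}
[490.93543808 105.77786373   9.70441926] ((489.602783203125, 105.4113998413086), 44.839942932128906)
168 [0.48359195 0.0993223  0.03008002] [0.49527323 0.11115143 0.04483089] [0.48996423 0.10464182 0.04051087]
plan dx 0.0178 dy 0.0588 dz -0.0604 | jaw now -63.7 TCP [462.1  26.8 172.9] w 52.4 t 4.5 F [ 0.5 -0.3 -1.3] j6 1.01
```

View pics/w4.png

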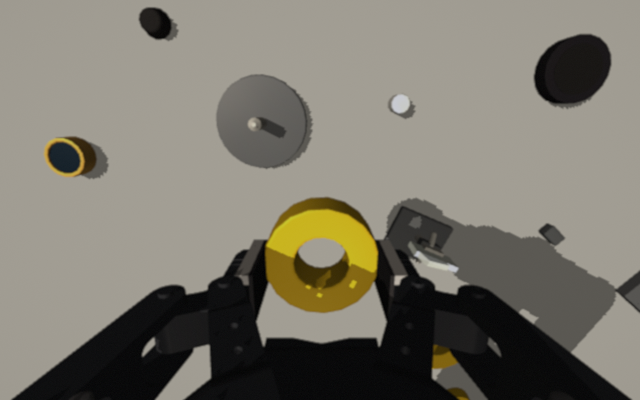

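The spindle is at (261,120) with its post at (255,124), and the clip stand is standing undisturbed at (425,230). I'll move over the post and check where the held hub is.

```bash
python3 -m creep '[{"ax":0,"ay":0,"az":0,"dx":0.03,"dy":0.059,"dz":-0.058,"jaw":1},{"ax":0,"ay":0,"az":0,"dx":0.03,"dy":0.059,"dz":-0.058,"jaw":1},{"ax":0,"ay":0,"az":0,"dx":0.03,"dy":0.059,"dz":-0.058,"jaw":1},{"ax":0,"ay":0,"az":0,"dx":0.03,"dy":0.059,"dz":-0.058,"jaw":1},{"ax":0,"ay":0,"az":0,"dx":0.03,"dy":0.059,"dz":-0.058,"jaw":1}]'
python3 - <<'E'
from h import *
p=wrist('reel_hub','w5.png'); o=manip.observe()
plan(489.6,105.3,100)
E
```

```text
time: 4.93
ee_pos: [0.4899, 0.1015, 0.1438]
tool_rot: [[-0.003, 0.899, 0.439], [-0.001, 0.439, -0.899], [-1.0, -0.003, -0.0]]
ft_force: [0.9, 0.0, -0.9]
gripper_width: 0.0524
reel_hub 0.71 px 321 255 {'zt': np.float64(158.7), 'rect': [array([490.9, 100.1]), array([55.5, 53.1]), np.float64(24.8)], 'mean': array([492.6, 101.1, 157.7]), 'circ': array([490.9, 100.8,  28.2])}
reel_hub 0.7 px 462 384 {'zt': np.float64(32.3), 'rect': [array([ 360.9, -146. ]), array([27.4, 22.5]), np.float64(5.4)], 'mean': array([ 360. , -143.4,   31.2]), 'circ': array([ 359.8, -143.3,   14.9])}
plan dx 0.0452 dy 0.0010 dz -0.0043 | jaw now -64.1 TCP [490.6 101.1 145.2] w 52.9 t 5.0 F [-0.6  0.9 -0.1] j6 1.17
```

View pics/w5.png

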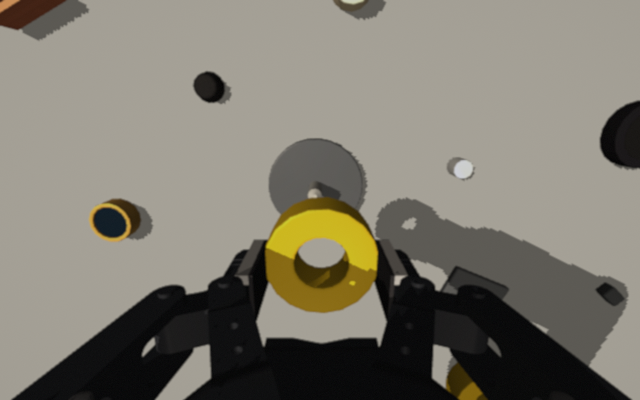

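```bash
python3 -m creep '[{"ax":0,"ay":0,"az":0,"dx":0,"dy":0.001,"dz":-0.005,"jaw":1},{"ax":0,"ay":0,"az":0,"dx":0.04,"dy":0.001,"dz":-0.005,"jaw":1},{"ax":0,"ay":0,"az":0,"dx":0.075,"dy":0.001,"dz":-0.005,"jaw":1},{"ax":0,"ay":0,"az":0,"dx":0.1,"dy":0.001,"dz":-0.005,"jaw":1},{"ax":0,"ay":0,"az":0,"dx":0.115,"dy":0.001,"dz":-0.005,"jaw":1},{"ax":0,"ay":0,"az":0,"dx":0.124,"dy":0.001,"dz":-0.005,"jaw":1},{"ax":0,"ay":0,"az":0,"dx":0.124,"dy":0.001,"dz":-0.005,"jaw":1},{"ax":0,"ay":0,"az":0,"dx":0.124,"dy":0.001,"dz":-0.005,"jaw":1}]'
python3 - <<'E'
from h import *
p=wrist('reel_hub','w6.png')
plan(489.6,105.3,17)
E
```

```text
time: 5.7
ee_pos: [0.49, 0.1072, 0.022]
tool_rot: [[0.001, 0.899, 0.439], [0.0, 0.439, -0.899], [-1.0, 0.001, 0.0]]
ft_force: [0.0, -0.0, -0.2]
gripper_width: 0.0527
reel_hub 0.76 px 321 254 {'zt': np.float64(37.0), 'rect': [array([491.1, 105.9]), array([55.9, 53.1]), np.float64(26.0)], 'mean': array([492.9, 106.8,  36. ]), 'circ': array([491.1, 105.9,  28. ])}
plan dx 0.0062 dy -0.0023 dz 0.0012 | jaw now -64.0 TCP [491.1 107.4  23.2] w 52.4 t 5.8 F [-0.1  0.2 -0.4] j6 1.18
```

View pics/w6.png

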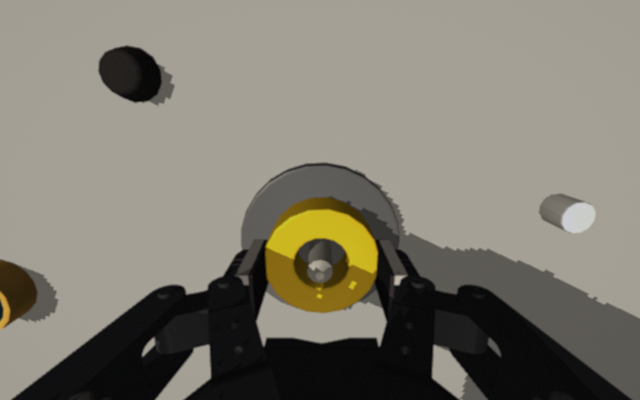

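The post shows inside the hub's bore at (320,270). I'll lower 4 mm, release and retreat.

```bash
python3 -m creep '[{"ax":0,"ay":0,"az":0,"dx":0.004,"dy":0,"dz":0,"jaw":1},{"ax":0,"ay":0,"az":0,"dx":0.004,"dy":0,"dz":0,"jaw":1},{"ax":0,"ay":0,"az":0,"dx":0.004,"dy":0,"dz":0,"jaw":-1},{"ax":0,"ay":0,"az":0,"dx":0.004,"dy":0,"dz":0,"jaw":-1},{"ax":0,"ay":0,"az":0,"dx":0.004,"dy":0,"dz":0,"jaw":-1},{"ax":0,"ay":0,"az":0,"dx":0.004,"dy":0,"dz":0,"jaw":-1},{"ax":0,"ay":0,"az":0,"dx":0.004,"dy":0,"dz":0,"jaw":-1},{"ax":0,"ay":0,"az":0,"dx":0.004,"dy":0,"dz":0,"jaw":-1}]'
python3 -m creep '[{"ax":0,"ay":0,"az":0,"dx":-0.04,"dy":0,"dz":0,"jaw":-1},{"ax":0,"ay":0,"az":0,"dx":-0.08,"dy":0,"dz":0,"jaw":-1},{"ax":0,"ay":0,"az":0,"dx":-0.1,"dy":0.03,"dz":0,"jaw":-1},{"ax":0,"ay":0,"az":0,"dx":-0.12,"dy":0.06,"dz":0.01,"jaw":-1},{"ax":0,"ay":0,"az":0,"dx":-0.13,"dy":0.09,"dz":0.015,"jaw":-1},{"ax":0,"ay":0,"az":0,"dx":-0.13,"dy":0.13,"dz":0.02,"jaw":-1},{"ax":0,"ay":0,"az":0,"dx":-0.13,"dy":0.145,"dz":0.025,"jaw":-1},{"ax":0,"ay":0,"az":0,"dx":-0.13,"dy":0.145,"dz":0.025,"jaw":-1}]'
python3 - <<'E'
from h import *
p=wrist('knob','w7.png'); wrist('reel_hub')
plan(653,152,150)
E
```

```text
time: 6.47
ee_pos: [0.4896, 0.1075, 0.0174]
tool_rot: [[0.0, 0.898, 0.439], [-0.0, 0.439, -0.898], [-1.0, 0.0, 0.0]]
ft_force: [-0.8, -0.0, -0.0]
gripper_width: 0.0853
time: 7.13
ee_pos: [0.6336, 0.1492, 0.1475]
tool_rot: [[0.002, 0.898, 0.439], [0.0, 0.439, -0.898], [-1.0, 0.002, 0.001]]
ft_force: [-0.9, -0.3, 0.5]
gripper_width: 0.0855
reel_hub 0.64 px 298 316 {'zt': np.float64(32.6), 'rect': [array([498.6, 108.5]), array([41.6, 53.7]), np.float64(20.2)], 'mean': array([499.5, 109.1,  31.6]), 'circ': array([493.1, 106.7,  27.1])}
plan dx -0.0034 dy 0.0226 dz 0.0072 | jaw now -63.9 TCP [629.5 148.5 146.6] w 85.6 t 7.3 F [0.3 0.8 0.8] j6 1.23
```

```bash
cat >> h.py <<'E'
def near(p,x,y,r,z0,z1):
    P=cloud(p)*1000; P=P[(np.hypot(P[:,0]-x,P[:,1]-y)<r)&(P[:,2]>z0)&(P[:,2]<z1)]
    print('near',len(P),'mean',P.mean(0).round(1),'circ',np.round([*(c:=cv2.minEnclosingCircle(P[:,:2].astype(np.float32)))[0],c[1]],1),'rect',cv2.minAreaRect(P[:,:2].astype(np.float32)),'z95 %.1f'%np.percentile(P[:,2],95))
E
python3 - <<'E'
from h import *
p=shot('wrist'); near(p,653,152,35,17,26)
E
```

```text
near 1171 mean [652.6 152.   19.9] circ [652.  151.7  17.8] rect ((652.03564453125, 151.94754028320312), (35.099735260009766, 34.71912384033203), 27.281999588012695) z95 21.5
```

View pics/w7.png

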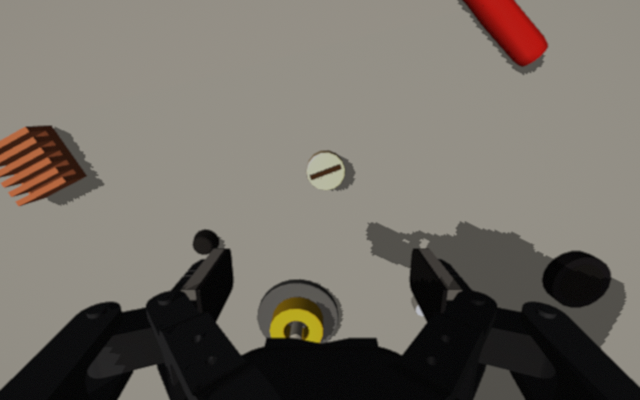

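The knob is at (325,171) and the hub sits around the post at (296,325). I'll grasp the knob.

```bash
python3 -m creep '[{"ax":0,"ay":0,"az":0,"dx":0.03,"dy":0.02,"dz":0.005,"jaw":-1},{"ax":0,"ay":0,"az":0,"dx":0.07,"dy":0.0205,"dz":0.005,"jaw":-1},{"ax":0,"ay":0,"az":0,"dx":0.1,"dy":0.0205,"dz":0.005,"jaw":-1},{"ax":0,"ay":0,"az":0,"dx":0.125,"dy":0.0205,"dz":0.005,"jaw":-1},{"ax":0,"ay":0,"az":0,"dx":0.138,"dy":0.0205,"dz":0.005,"jaw":-1},{"ax":0,"ay":0,"az":0,"dx":0.138,"dy":0.0205,"dz":0.005,"jaw":-1},{"ax":0,"ay":0,"az":0,"dx":0.138,"dy":0.0205,"dz":0.005,"jaw":-1}]'
python3 -m creep '[{"ax":0,"ay":0,"az":0,"dx":0,"dy":0,"dz":0,"jaw":1},{"ax":0,"ay":0,"az":0,"dx":0,"dy":0,"dz":0,"jaw":1},{"ax":0,"ay":0,"az":0,"dx":0,"dy":0,"dz":0,"jaw":1},{"ax":0,"ay":0,"az":0,"dx":0,"dy":0,"dz":0,"jaw":1},{"ax":0,"ay":0,"az":0,"dx":0,"dy":0,"dz":0,"jaw":1},{"ax":0,"ay":0,"az":0,"dx":0,"dy":0,"dz":0,"jaw":1},{"ax":0,"ay":0,"az":0,"dx":0,"dy":0,"dz":0,"jaw":1},{"ax":0,"ay":0,"az":0,"dx":0,"dy":0,"dz":0,"jaw":1}]'
python3 -m creep '[{"ax":0,"ay":0,"az":0,"dx":-0.02,"dy":0,"dz":0,"jaw":1},{"ax":0,"ay":0,"az":0,"dx":-0.05,"dy":0,"dz":0,"jaw":1},{"ax":0,"ay":0,"az":0,"dx":-0.09,"dy":-0.03,"dz":0,"jaw":1},{"ax":0,"ay":0,"az":0,"dx":-0.11,"dy":-0.06,"dz":-0.01,"jaw":1},{"ax":0,"ay":0,"az":0,"dx":-0.11,"dy":-0.09,"dz":-0.02,"jaw":1},{"ax":0,"ay":0,"az":0,"dx":-0.11,"dy":-0.13,"dz":-0.03,"jaw":1},{"ax":0,"ay":0,"az":0,"dx":-0.11,"dy":-0.166,"dz":-0.03,"jaw":1},{"ax":0,"ay":0,"az":0,"dx":-0.11,"dy":-0.166,"dz":-0.03,"jaw":1}]'
python3 - <<'E'
from h import *
p=shot('wrist','w8.png');near(p,489.6,105.3,35,100,160);near(p,489.6,105.3,60,8,13);plan(489.6,105.3,100)
E
```

```text
time: 7.97
ee_pos: [0.651, 0.1531, 0.0096]
tool_rot: [[-0.0, 0.898, 0.439], [-0.0, 0.439, -0.898], [-1.0, -0.0, -0.0]]
ft_force: [1.2, -0.6, 0.4]
gripper_width: 0.0851
time: 8.63
ee_pos: [0.6528, 0.1534, 0.0114]
tool_rot: [[0.003, 0.898, 0.439], [0.0, 0.439, -0.898], [-1.0, 0.003, 0.001]]
ft_force: [-0.9, 0.2, 7.3]
gripper_width: 0.0332
time: 9.3
ee_pos: [0.4817, 0.106, 0.1161]
tool_rot: [[-0.008, 0.898, 0.439], [-0.001, 0.439, -0.898], [-1.0, -0.007, -0.002]]
ft_force: [0.3, 0.3, -1.2]
gripper_width: 0.033
near 7579 mean [485.7 106.  132.3] circ [489.2 105.1  34.8] rect ((484.11151123046875, 101.44020080566406), (35.595001220703125, 68.39643859863281), 36.1926155090332) z95 155.4
near 4130 mean [498.6 110.3   9.8] circ [489.4 105.6  44.7] rect ((492.8059387207031, 107.12887573242188), (80.88289642333984, 89.25208282470703), 23.655195236206055) z95 10.9
plan dx 0.0175 dy 0.0034 dz 0.0032 | jaw now -64.0 TCP [485.2 106.6 117.6] w 32.9 t 9.3 F [0.6 0.9 0. ] j6 1.18
```

View pics/w8.png

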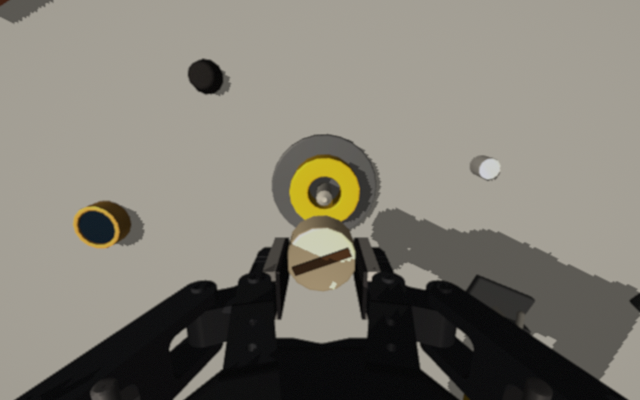

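The knob is held level at (321,255), and the hub is round the post at (323,190). Next I'll locate the knob's centre from the pixel region.

Run:
```python
from h import *
p=shot('wrist');m=np.zeros((400,640),bool);m[210:295,288:357]=1
c=p['color'].astype(int);m&=(c[...,0]>130)
P=cloud(p,m)*1000;P=P[P[:,2]>90];print(len(P),np.percentile(P[:,2],[5,50,95]));print(top(p,m&(p['range_z']<.28),.003));plan(489.6,105.3,100)
```

```text
2916 [124.04923684 125.88744917 126.90292861]
{'zt': np.float64(126.9), 'rect': [array([485. , 104.9]), array([34.7, 32.6]), np.float64(20.8)], 'mean': array([486. , 105.3, 125.9]), 'circ': array([484.9, 105.2,  17.8])}
plan dx 0.0189 dy 0.0009 dz 0.0023 | jaw now -64.0 TCP [487.8 107.  118.9] w 32.9 t 9.4 F [ 0.6 -0.1  0.2] j6 1.18
```

```bash
python3 -m creep '[{"ax":0,"ay":0,"az":0,"dx":0,"dy":0.004,"dz":0.002,"jaw":1},{"ax":0,"ay":0,"az":0,"dx":0.02,"dy":0.004,"dz":0.002,"jaw":1},{"ax":0,"ay":0,"az":0,"dx":0.035,"dy":0.004,"dz":0.002,"jaw":1},{"ax":0,"ay":0,"az":0,"dx":0.05,"dy":0.004,"dz":0.002,"jaw":1},{"ax":0,"ay":0,"az":0,"dx":0.062,"dy":0.004,"dz":0.002,"jaw":1},{"ax":0,"ay":0,"az":0,"dx":0.07,"dy":0.004,"dz":0.002,"jaw":1},{"ax":0,"ay":0,"az":0,"dx":0.073,"dy":0.004,"dz":0.002,"jaw":1},{"ax":0,"ay":0,"az":0,"dx":0.073,"dy":0.004,"dz":0.002,"jaw":1}]'
python3 - <<'E'
from h import *
p=shot('wrist');m=np.zeros((400,640),bool);m[210:295,288:357]=1
c=p['color'].astype(int);m&=(c[...,0]>130)&(p['range_z']<.28)
print(top(p,m,.003));plan(489.6,105.3,43)
E
```

```text
time: 10.07
ee_pos: [0.4937, 0.1073, 0.0456]
tool_rot: [[-0.001, 0.898, 0.439], [-0.0, 0.439, -0.898], [-1.0, -0.001, -0.001]]
ft_force: [0.6, -0.2, -0.9]
gripper_width: 0.0332
{'zt': np.float64(54.9), 'rect': [array([493.6, 105.5]), array([35. , 32.3]), np.float64(24.0)], 'mean': array([494.5, 106.1,  54. ]), 'circ': array([492.6, 106.2,  18.4])}
plan dx 0.0034 dy -0.0049 dz -0.0002 | jaw now -63.9 TCP [494.1 107.3  46.4] w 33.2 t 10.1 F [0.2 0.  0.2] j6 1.18
```

```bash
python3 -m creep '[{"ax":0,"ay":0,"az":0,"dx":0,"dy":-0.003,"dz":-0.0015,"jaw":1},{"ax":0,"ay":0,"az":0,"dx":0.002,"dy":-0.003,"dz":-0.0015,"jaw":1},{"ax":0,"ay":0,"az":0,"dx":0.002,"dy":-0.003,"dz":-0.0015,"jaw":-1},{"ax":0,"ay":0,"az":0,"dx":0.002,"dy":-0.003,"dz":-0.0015,"jaw":-1},{"ax":0,"ay":0,"az":0,"dx":0.002,"dy":-0.003,"dz":-0.0015,"jaw":-1},{"ax":0,"ay":0,"az":0,"dx":0.002,"dy":-0.003,"dz":-0.0015,"jaw":-1},{"ax":0,"ay":0,"az":0,"dx":0.002,"dy":-0.003,"dz":-0.0015,"jaw":-1}]'
python3 -m creep '[{"ax":0,"ay":0,"az":0,"dx":-0.04,"dy":0,"dz":0,"jaw":-1},{"ax":0,"ay":0,"az":0,"dx":-0.08,"dy":0,"dz":0,"jaw":-1},{"ax":0,"ay":0,"az":0,"dx":-0.1,"dy":-0.03,"dz":-0.02,"jaw":-1},{"ax":0,"ay":0,"az":0,"dx":-0.12,"dy":-0.03,"dz":-0.06,"jaw":-1},{"ax":0,"ay":0,"az":0,"dx":-0.13,"dy":-0.03,"dz":-0.1,"jaw":-1},{"ax":0,"ay":0,"az":0,"dx":-0.13,"dy":-0.03,"dz":-0.13,"jaw":-1},{"ax":0,"ay":0,"az":0,"dx":-0.13,"dy":-0.03,"dz":-0.16,"jaw":-1},{"ax":0,"ay":0,"az":0,"dx":-0.13,"dy":-0.03,"dz":-0.16,"jaw":-1}]'
python3 - <<'E'
from h import *
p=shot('wrist','w9.png');near(p,491,105,28,48,60);near(p,491,105,40,28,36);near(p,536,397,50,22,32);plan(536,397,180,52)
E
```

```text
time: 10.7
ee_pos: [0.4904, 0.1073, 0.0445]
tool_rot: [[0.0, 0.898, 0.439], [0.0, 0.439, -0.898], [-1.0, 0.0, 0.0]]
ft_force: [-0.0, -0.3, -0.2]
gripper_width: 0.0854
time: 11.37
ee_pos: [0.391, 0.2413, 0.175]
tool_rot: [[0.0, 0.896, 0.444], [0.002, 0.444, -0.896], [-1.0, 0.001, -0.002]]
ft_force: [0.3, -0.3, -0.1]
gripper_width: 0.0857
near 1288 mean [490.2 106.7  51.9] circ [490.2 105.5  18.2] rect ((490.3291320800781, 105.86164093017578), (35.073387145996094, 35.16413116455078), 38.251773834228516) z95 53.4
near 1277 mean [490.3 116.6  31.8] circ [491.  106.8  28. ] rect ((490.30767822265625, 109.76808166503906), (55.09013366699219, 49.149600982666016), 6.812344551086426) z95 33.3h.py:33: RuntimeWarning: Mean of empty slice.
  print('near',len(P),'mean',P.mean(0).round(1),'circ',np.round([*(c:=cv2.minEnclosingCircle(P[:,:2].astype(np.float32)))[0],c[1]],1),'rect',cv2.minAreaRect(P[:,:2].astype(np.float32)),'z95 %.1f'%np.percentile(P[:,2],95))
  ret = um.true_divide(
Traceback (most recent call last):
  File "h.py", line 33, in near
    print('near',len(P),'mean',P.mean(0).round(1),'circ',np.round([*(c:=cv2.minEnclosingCircle(P[:,:2].astype(np.float32)))[0],c[1]],1),'rect',cv2.minAreaRect(P[:,:2].astype(np.float32)),'z95 %.1f'%np.percentile(P[:,2],95))
                                                                                                                                                                                                      ~~~~~~~~~~~~~^^^^^^^^^^^
IndexError: index -1 is out of bounds for axis 0 with size 0
```

View pics/w9.png

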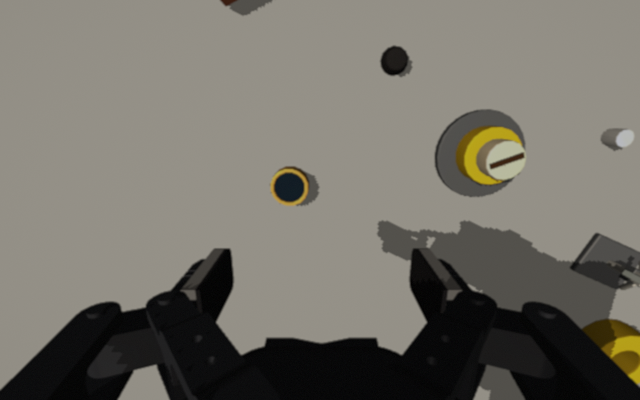

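The finished drive side is at (490,155), with knob and hub level and tops at about 52 and 32 mm. The lens cell is at (290,187). Next is the heat sink, turning the jaws to about -37.5°.

```bash
python3 -m creep '[{"ax":-7,"ay":0,"az":0,"dx":-0.02,"dy":0.03,"dz":-0.012,"jaw":-1},{"ax":-14,"ay":0,"az":0,"dx":-0.02,"dy":0.065,"dz":-0.025,"jaw":-1},{"ax":-21,"ay":0,"az":0,"dx":-0.02,"dy":0.1,"dz":-0.04,"jaw":-1},{"ax":-26.5,"ay":0,"az":0,"dx":-0.02,"dy":0.135,"dz":-0.05,"jaw":-1},{"ax":-26.5,"ay":0,"az":0,"dx":-0.02,"dy":0.17,"dz":-0.065,"jaw":-1},{"ax":-26.5,"ay":0,"az":0,"dx":-0.02,"dy":0.198,"dz":-0.0755,"jaw":-1},{"ax":-26.5,"ay":0,"az":0,"dx":-0.02,"dy":0.198,"dz":-0.0755,"jaw":-1},{"ax":-26.5,"ay":0,"az":0,"dx":-0.02,"dy":0.198,"dz":-0.0755,"jaw":-1}]'
python3 - <<'E'
from h import *
p=wrist('heat_sink','w10.png');near(p,538,397,50,20,32);plan(538,397,12,-37.5)
E
```

```text
time: 12.08
ee_pos: [0.5389, 0.3919, 0.1928]
tool_rot: [[-0.002, 0.609, 0.794], [-0.002, 0.794, -0.609], [-1.0, -0.003, -0.0]]
ft_force: [0.1, 0.1, 0.2]
gripper_width: 0.0851
heat_sink 0.81 px 316 174 {'zt': np.float64(26.8), 'rect': [array([537.4, 397. ]), array([54.6, 53.7]), np.float64(51.6)], 'mean': array([537.7, 397.4,  25.6]), 'circ': array([537.7, 397.6,  37.4])}
near 1762 mean [537.9 397.2  25.3] circ [537.7 397.1  37.9] rect ((537.5136108398438, 396.9541320800781), (54.64204025268555, 53.95035934448242), 51.37154769897461) z95 26.9
plan dx 0.1817 dy 0.0049 dz -0.0033 ax -0.0 | jaw now -37.5 TCP [537.8 391.3 193.7] w 85.4 t 12.2 F [-0.1 -0.3  0.8] j6 1.17
```

View pics/w10.png

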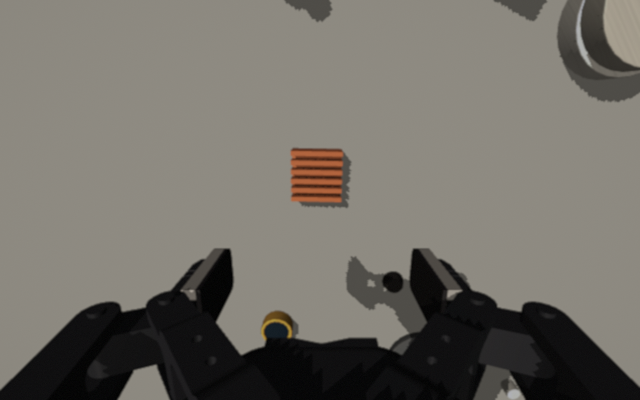

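The heat sink is at (317,176), with its fins running along the jaw line. I'll grasp it 13 mm up so the fingers clear the tray rim later.

```bash
python3 -m creep '[{"ax":1,"ay":0,"az":0,"dx":0.04,"dy":0.004,"dz":-0.0037,"jaw":-1},{"ax":1,"ay":0,"az":0,"dx":0.08,"dy":0.004,"dz":-0.0037,"jaw":-1},{"ax":1,"ay":0,"az":0,"dx":0.12,"dy":0.004,"dz":-0.0037,"jaw":-1},{"ax":1,"ay":0,"az":0,"dx":0.15,"dy":0.004,"dz":-0.0037,"jaw":-1},{"ax":1,"ay":0,"az":0,"dx":0.17,"dy":0.004,"dz":-0.0037,"jaw":-1},{"ax":1,"ay":0,"az":0,"dx":0.18,"dy":0.004,"dz":-0.0037,"jaw":-1},{"ax":1,"ay":0,"az":0,"dx":0.18,"dy":0.004,"dz":-0.0037,"jaw":-1},{"ax":1,"ay":0,"az":0,"dx":0.18,"dy":0.004,"dz":-0.0037,"jaw":-1}]'
python3 -m creep '[{"ax":0,"ay":0,"az":0,"dx":0,"dy":0,"dz":0,"jaw":1},{"ax":0,"ay":0,"az":0,"dx":0,"dy":0,"dz":0,"jaw":1},{"ax":0,"ay":0,"az":0,"dx":0,"dy":0,"dz":0,"jaw":1},{"ax":0,"ay":0,"az":0,"dx":0,"dy":0,"dz":0,"jaw":1},{"ax":0,"ay":0,"az":0,"dx":0,"dy":0,"dz":0,"jaw":1},{"ax":0,"ay":0,"az":0,"dx":0,"dy":0,"dz":0,"jaw":1},{"ax":0,"ay":0,"az":0,"dx":0,"dy":0,"dz":0,"jaw":1},{"ax":0,"ay":0,"az":0,"dx":0,"dy":0,"dz":0,"jaw":1}]'
python3 -m creep '[{"ax":0,"ay":0,"az":0,"dx":-0.02,"dy":0,"dz":0,"jaw":1},{"ax":0,"ay":0,"az":0,"dx":-0.05,"dy":0,"dz":0,"jaw":1},{"ax":0,"ay":0,"az":0,"dx":-0.09,"dy":0,"dz":0,"jaw":1},{"ax":0,"ay":0,"az":0,"dx":-0.13,"dy":0,"dz":0,"jaw":1},{"ax":0,"ay":0,"az":0,"dx":-0.15,"dy":0,"dz":0,"jaw":1},{"ax":0,"ay":0,"az":0,"dx":-0.16,"dy":0,"dz":0,"jaw":1},{"ax":0,"ay":0,"az":0,"dx":-0.16,"dy":0,"dz":0,"jaw":1}]'
python3 - <<'E'
from h import *
p=shot('wrist','w11.png');wrist('heat_sink');near(p,538,397,50,175,205);plan(527,-398.5,175,-13)
E
```

```text
time: 12.85
ee_pos: [0.5375, 0.3977, 0.0154]
tool_rot: [[0.001, 0.622, 0.783], [0.0, 0.783, -0.622], [-1.0, 0.001, 0.0]]
ft_force: [0.2, 0.3, -0.6]
gripper_width: 0.0853
time: 13.52
ee_pos: [0.5388, 0.3992, 0.0175]
tool_rot: [[0.004, 0.622, 0.783], [0.002, 0.783, -0.622], [-1.0, 0.004, 0.001]]
ft_force: [-1.3, -0.3, 5.8]
gripper_width: 0.0515
time: 14.1
ee_pos: [0.5384, 0.3988, 0.1777]
tool_rot: [[0.005, 0.622, 0.783], [0.003, 0.783, -0.622], [-1.0, 0.005, 0.002]]
ft_force: [0.3, 0.7, -3.3]
gripper_width: 0.0514
heat_sink 0.66 px 321 250 {'zt': np.float64(183.6), 'rect': [array([536.6, 395.8]), array([55.4, 54.1]), np.float64(51.6)], 'mean': array([537.3, 396.7, 182.4]), 'circ': array([536.6, 395.9,  38. ])}
near 12679 mean [539.3 398.4 185.4] circ [539.3 398.4  39.8] rect ((537.7205810546875, 396.4024353027344), (55.47795486450195, 78.96306610107422), 51.47091293334961) z95 198.7
plan dx -0.0020 dy -0.6286 dz 0.4879 ax -25.4 | jaw now -38.4 TCP [535.6 397.1 170.9] w 51.5 t 14.2 F [ 0.2  0.7 -4.7] j6 1.20
```

View pics/w11.png

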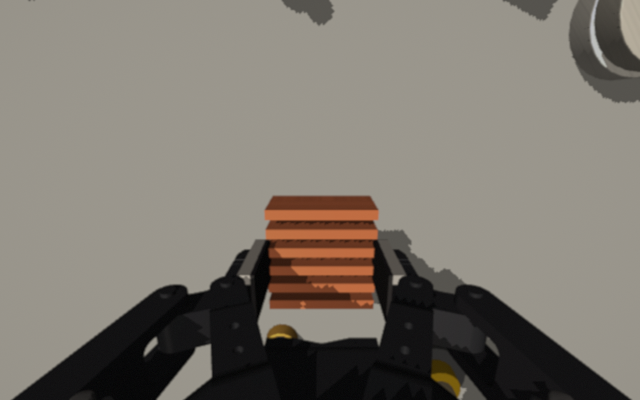

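The heat sink is held level at (321,250), with its underside about 17 mm below the TCP. I'll carry it across to the tray.

```bash
python3 -m creep '[{"ax":0,"ay":0,"az":0,"dx":0,"dy":-0.26,"dz":0.202,"jaw":1},{"ax":0,"ay":0,"az":0,"dx":0,"dy":-0.26,"dz":0.202,"jaw":1},{"ax":0,"ay":0,"az":0,"dx":0,"dy":-0.26,"dz":0.202,"jaw":1},{"ax":0,"ay":0,"az":0,"dx":0,"dy":-0.26,"dz":0.202,"jaw":1},{"ax":0,"ay":0,"az":0,"dx":0,"dy":-0.26,"dz":0.202,"jaw":1},{"ax":0,"ay":0,"az":0,"dx":0,"dy":-0.26,"dz":0.202,"jaw":1},{"ax":0,"ay":0,"az":0,"dx":0,"dy":-0.26,"dz":0.202,"jaw":1},{"ax":0,"ay":0,"az":0,"dx":0,"dy":-0.26,"dz":0.202,"jaw":1}]'
python3 -m creep '[{"ax":0,"ay":0,"az":0,"dx":0,"dy":-0.26,"dz":0.202,"jaw":1},{"ax":0,"ay":0,"az":0,"dx":0,"dy":-0.26,"dz":0.202,"jaw":1},{"ax":0,"ay":0,"az":0,"dx":0,"dy":-0.26,"dz":0.202,"jaw":1},{"ax":0,"ay":0,"az":0,"dx":0,"dy":-0.26,"dz":0.202,"jaw":1},{"ax":0,"ay":0,"az":0,"dx":0,"dy":-0.26,"dz":0.202,"jaw":1},{"ax":0,"ay":0,"az":0,"dx":0,"dy":-0.26,"dz":0.202,"jaw":1},{"ax":0,"ay":0,"az":0,"dx":0,"dy":-0.26,"dz":0.202,"jaw":1},{"ax":0,"ay":0,"az":0,"dx":0,"dy":-0.26,"dz":0.202,"jaw":1}]'
python3 -c "
from h import *
plan(527,-398.5,175,-13)"
```

```text
time: 14.92
ee_pos: [0.5315, 0.0666, 0.1709]
tool_rot: [[-0.005, 0.622, 0.783], [-0.0, 0.783, -0.622], [-1.0, -0.004, -0.004]]
ft_force: [1.2, 0.2, -3.8]
gripper_width: 0.0519
time: 15.58
ee_pos: [0.5283, -0.262, 0.1708]
tool_rot: [[-0.005, 0.622, 0.783], [0.003, 0.783, -0.622], [-1.0, -0.001, -0.005]]
ft_force: [0.8, 0.3, -4.2]
gripper_width: 0.0515
plan dx -0.0046 dy -0.1076 dz 0.0839 ax -25.5 | jaw now -38.5 TCP [ 528.3 -262.   170.8] w 51.5 t 15.6 F [ 0.8  0.3 -4.2] j6 0.09
```

```bash
python3 -m creep '[{"ax":-7,"ay":0,"az":0,"dx":0,"dy":-0.03,"dz":0.022,"jaw":1},{"ax":-14,"ay":0,"az":0,"dx":0,"dy":-0.06,"dz":0.045,"jaw":1},{"ax":-21,"ay":0,"az":0,"dx":0,"dy":-0.09,"dz":0.07,"jaw":1},{"ax":-25.5,"ay":0,"az":0,"dx":0.02,"dy":-0.108,"dz":0.084,"jaw":1},{"ax":-25.5,"ay":0,"az":0,"dx":0.04,"dy":-0.108,"dz":0.084,"jaw":1},{"ax":-25.5,"ay":0,"az":0,"dx":0.05,"dy":-0.108,"dz":0.084,"jaw":1},{"ax":-25.5,"ay":0,"az":0,"dx":0.05,"dy":-0.108,"dz":0.084,"jaw":1},{"ax":-25.5,"ay":0,"az":0,"dx":0.05,"dy":-0.108,"dz":0.084,"jaw":1}]'
python3 - <<'E'
from h import *
p=shot('wrist','w12.png');wrist('heat_sink');near(p,527,-398,65,8,15);near(p,527,-398,50,1.5,6.5);plan(527,-398.5,100,-13)
E
```

```text
time: 16.25
ee_pos: [0.5278, -0.3953, 0.1214]
tool_rot: [[-0.004, 0.224, 0.975], [0.004, 0.975, -0.223], [-1.0, 0.003, -0.005]]
ft_force: [0.7, 0.0, -3.4]
gripper_width: 0.0515
heat_sink 0.58 px 321 250 {'zt': np.float64(132.5), 'rect': [array([ 528.6, -398.5]), array([55.5, 54. ]), np.float64(77.0)], 'mean': array([ 528.7, -397.2,  131.4]), 'circ': array([ 528.6, -398.3,   38. ])}
near 957 mean [ 535.1 -368.5   11.6] circ [ 532.2 -377.5   45.8] rect ((532.3563842773438, -377.3053894042969), (38.326725006103516, 84.19834899902344), 77.15193939208984) z95 12.9
near 3386 mean [ 531.4 -380.     3.8] circ [ 528.1 -381.3   43.8] rect ((528.6909790039062, -376.14764404296875), (41.98673629760742, 84.43213653564453), 77.08918762207031) z95 5.0
plan dx 0.0257 dy -0.0022 dz -0.0024 ax 0.1 | jaw now -12.9 TCP [ 529.8 -396.9  125.7] w 51.5 t 16.4 F [-0.4 -0.2 -3.8] j6 -0.53
```

View pics/w12.png

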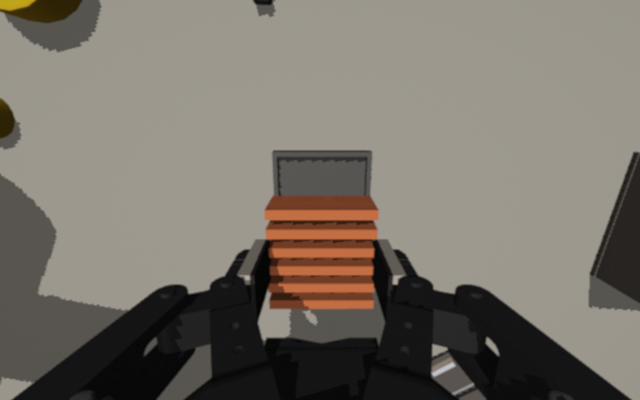

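The heat sink is square over the tray, whose far edge shows at (322,155), and it is within about 2 mm of the centre. Lowering.

```bash
python3 -m creep '[{"ax":0,"ay":0,"az":0,"dx":0.03,"dy":-0.0014,"dz":-0.001,"jaw":1},{"ax":0,"ay":0,"az":0,"dx":0.055,"dy":-0.0014,"dz":-0.001,"jaw":1},{"ax":0,"ay":0,"az":0,"dx":0.075,"dy":-0.0014,"dz":-0.001,"jaw":1},{"ax":0,"ay":0,"az":0,"dx":0.088,"dy":-0.0014,"dz":-0.001,"jaw":1},{"ax":0,"ay":0,"az":0,"dx":0.095,"dy":-0.0014,"dz":-0.001,"jaw":1},{"ax":0,"ay":0,"az":0,"dx":0.099,"dy":-0.0014,"dz":-0.001,"jaw":1},{"ax":0,"ay":0,"az":0,"dx":0.099,"dy":-0.0014,"dz":-0.001,"jaw":1},{"ax":0,"ay":0,"az":0,"dx":0.099,"dy":-0.0014,"dz":-0.001,"jaw":1}]'
python3 - <<'E'
from h import *
wrist('heat_sink');plan(527,-398.5,20,-13)
E
```

```text
time: 17.07
ee_pos: [0.5286, -0.3991, 0.0269]
tool_rot: [[0.002, 0.224, 0.975], [-0.002, 0.975, -0.224], [-1.0, -0.001, 0.002]]
ft_force: [-0.1, -0.7, -4.5]
gripper_width: 0.0519
heat_sink 0.84 px 321 250 {'zt': np.float64(35.9), 'rect': [array([ 528.2, -401.7]), array([55.9, 54. ]), np.float64(77.0)], 'mean': array([ 528.7, -400.4,   34.8]), 'circ': array([ 528.5, -401.3,   37.7])}
plan dx 0.0072 dy 0.0004 dz -0.0019 ax 0.1 | jaw now -12.9 TCP [ 528.7 -399.3   27.2] w 51.7 t 17.2 F [ 1.1 -0.1 -3.3] j6 -0.53
```

```bash
python3 -m creep '[{"ax":0,"ay":0,"az":0,"dx":0.002,"dy":0.001,"dz":0,"jaw":1},{"ax":0,"ay":0,"az":0,"dx":0.0045,"dy":0.001,"dz":0,"jaw":1},{"ax":0,"ay":0,"az":0,"dx":0.0045,"dy":0.001,"dz":0,"jaw":1},{"ax":0,"ay":0,"az":0,"dx":0.0045,"dy":0.001,"dz":0,"jaw":1}]'
python3 -m creep '[{"ax":0,"ay":0,"az":0,"dx":0,"dy":0,"dz":0,"jaw":-1},{"ax":0,"ay":0,"az":0,"dx":0,"dy":0,"dz":0,"jaw":-1},{"ax":0,"ay":0,"az":0,"dx":0,"dy":0,"dz":0,"jaw":-1},{"ax":0,"ay":0,"az":0,"dx":0,"dy":0,"dz":0,"jaw":-1},{"ax":0,"ay":0,"az":0,"dx":0,"dy":0,"dz":0,"jaw":-1}]'
python3 -m creep '[{"ax":0,"ay":0,"az":0,"dx":-0.03,"dy":0,"dz":0,"jaw":-1},{"ax":0,"ay":0,"az":0,"dx":-0.07,"dy":0,"dz":0,"jaw":-1},{"ax":0,"ay":0,"az":0,"dx":-0.11,"dy":0,"dz":0,"jaw":-1},{"ax":0,"ay":0,"az":0,"dx":-0.15,"dy":0,"dz":0,"jaw":-1},{"ax":0,"ay":0,"az":0,"dx":-0.18,"dy":0,"dz":0,"jaw":-1},{"ax":0,"ay":0,"az":0,"dx":-0.18,"dy":0,"dz":0,"jaw":-1},{"ax":0,"ay":0,"az":0,"dx":-0.18,"dy":0,"dz":0,"jaw":-1}]'
python3 - <<'E'
from h import *
p=wrist('heat_sink','w13.png');near(p,527,-399,55,24,35);near(p,527,-398,65,8,14.5);plan(372,268,200)
E
```

```text
time: 17.5
ee_pos: [0.5285, -0.398, 0.0216]
tool_rot: [[0.001, 0.224, 0.975], [-0.001, 0.975, -0.224], [-1.0, -0.001, 0.002]]
ft_force: [0.9, -1.3, -2.1]
gripper_width: 0.0517
time: 17.92
ee_pos: [0.528, -0.3975, 0.0211]
tool_rot: [[0.0, 0.224, 0.975], [-0.0, 0.975, -0.224], [-1.0, -0.0, 0.0]]
ft_force: [0.4, -0.2, -0.6]
gripper_width: 0.0854
time: 18.5
ee_pos: [0.5292, -0.3985, 0.2047]
tool_rot: [[0.005, 0.224, 0.975], [-0.004, 0.975, -0.224], [-1.0, -0.003, 0.006]]
ft_force: [-1.2, 0.1, -0.8]
gripper_width: 0.0853
heat_sink 0.65 px 319 176 {'zt': np.float64(30.8), 'rect': [array([ 528.1, -400.3]), array([54.6, 54. ]), np.float64(76.9)], 'mean': array([ 528.5, -399.9,   29.6]), 'circ': array([ 528.3, -399.7,   37.1])}
near 1670 mean [ 528.4 -400.4   29.3] circ [ 528.6 -400.6   38.1] rect ((528.2364501953125, -400.3271484375), (54.626426696777344, 54.19306564331055), 76.92741394042969) z95 30.9
near 1420 mean [ 527.8 -396.7   12. ] circ [ 527.3 -399.6   58.9] rect ((527.2798461914062, -399.5684509277344), (83.80328369140625, 84.07373809814453), 77.06446075439453) z95 14.0
plan dx 0.0007 dy 0.6133 dz -0.3004 | jaw now -12.9 TCP [ 527.4 -397.   199.7] w 85.3 t 18.6 F [-0.3  1.1 -1. ] j6 -0.53
```

View pics/w13.png

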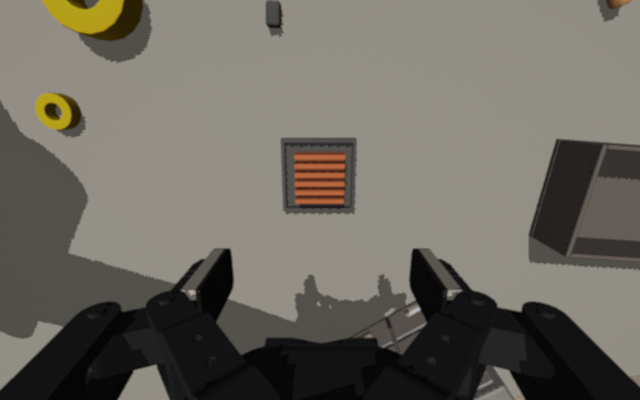

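The heat sink lies flat inside the tray at (319,176), with its top at 29.6 mm and its centre at (528,-400). Next I'll fetch the lens cell.

```bash
python3 -m creep '[{"ax":0,"ay":0,"az":0,"dx":0,"dy":0.296,"dz":-0.145,"jaw":-1},{"ax":0,"ay":0,"az":0,"dx":0,"dy":0.296,"dz":-0.145,"jaw":-1},{"ax":0,"ay":0,"az":0,"dx":0,"dy":0.296,"dz":-0.145,"jaw":-1},{"ax":0,"ay":0,"az":0,"dx":0,"dy":0.296,"dz":-0.145,"jaw":-1},{"ax":0,"ay":0,"az":0,"dx":0,"dy":0.296,"dz":-0.145,"jaw":-1},{"ax":0,"ay":0,"az":0,"dx":0,"dy":0.296,"dz":-0.145,"jaw":-1},{"ax":0,"ay":0,"az":0,"dx":0,"dy":0.296,"dz":-0.145,"jaw":-1},{"ax":0,"ay":0,"az":0,"dx":0,"dy":0.296,"dz":-0.145,"jaw":-1}]'
python3 -m creep '[{"ax":0,"ay":0,"az":0,"dx":0,"dy":0.296,"dz":-0.145,"jaw":-1},{"ax":0,"ay":0,"az":0,"dx":0,"dy":0.296,"dz":-0.145,"jaw":-1},{"ax":0,"ay":0,"az":0,"dx":0,"dy":0.296,"dz":-0.145,"jaw":-1},{"ax":0,"ay":0,"az":0,"dx":0,"dy":0.296,"dz":-0.145,"jaw":-1},{"ax":0,"ay":0,"az":0,"dx":0,"dy":0.296,"dz":-0.145,"jaw":-1},{"ax":0,"ay":0,"az":0,"dx":0,"dy":0.296,"dz":-0.145,"jaw":-1},{"ax":0,"ay":0,"az":0,"dx":0,"dy":0.296,"dz":-0.145,"jaw":-1},{"ax":0,"ay":0,"az":0,"dx":0,"dy":0.296,"dz":-0.145,"jaw":-1}]'
python3 - <<'E'
from h import *
p=wrist('lens_cell');near(p,372,268,35,12,22);plan(372,268,8)
E
```

```text
time: 19.27
ee_pos: [0.4507, -0.074, 0.198]
tool_rot: [[-0.004, 0.224, 0.975], [0.002, 0.975, -0.224], [-1.0, 0.001, -0.005]]
ft_force: [0.3, -0.3, 0.3]
gripper_width: 0.0852
time: 19.93
ee_pos: [0.3756, 0.2462, 0.1984]
tool_rot: [[-0.003, 0.223, 0.975], [-0.001, 0.975, -0.223], [-1.0, -0.002, -0.003]]
ft_force: [0.6, -0.2, 0.5]
gripper_width: 0.0854
lens_cell 0.67 px 314 157 {'zt': np.float64(18.4), 'rect': [array([372.7, 268. ]), array([38.2, 38. ]), np.float64(77.7)], 'mean': array([372.9, 268.2,  16.6]), 'circ': array([372.9, 268.1,  19.7])}
near 1048 mean [373.  268.3  16.5] circ [373.2 267.9  19.9] rect ((373.13592529296875, 268.1424560546875), (38.73381042480469, 38.89219665527344), 52.55671691894531) z95 18.4
plan dx 0.1904 dy 0.0190 dz -0.0062 | jaw now -12.5 TCP [374.8 248.2 198.4] w 85.2 t 20.0 F [-0.4 -0.9  0.6] j6 0.64
```

```bash
python3 -m creep '[{"ax":0,"ay":0,"az":0,"dx":0.03,"dy":0.0196,"dz":-0.0065,"jaw":-1},{"ax":0,"ay":0,"az":0,"dx":0.07,"dy":0.0196,"dz":-0.0065,"jaw":-1},{"ax":0,"ay":0,"az":0,"dx":0.11,"dy":0.0196,"dz":-0.0065,"jaw":-1},{"ax":0,"ay":0,"az":0,"dx":0.15,"dy":0.0196,"dz":-0.0065,"jaw":-1},{"ax":0,"ay":0,"az":0,"dx":0.175,"dy":0.0196,"dz":-0.0065,"jaw":-1},{"ax":0,"ay":0,"az":0,"dx":0.192,"dy":0.0196,"dz":-0.0065,"jaw":-1},{"ax":0,"ay":0,"az":0,"dx":0.192,"dy":0.0196,"dz":-0.0065,"jaw":-1},{"ax":0,"ay":0,"az":0,"dx":0.192,"dy":0.0196,"dz":-0.0065,"jaw":-1}]'
python3 -m creep '[{"ax":0,"ay":0,"az":0,"dx":0,"dy":0,"dz":0,"jaw":1},{"ax":0,"ay":0,"az":0,"dx":0,"dy":0,"dz":0,"jaw":1},{"ax":0,"ay":0,"az":0,"dx":0,"dy":0,"dz":0,"jaw":1},{"ax":0,"ay":0,"az":0,"dx":0,"dy":0,"dz":0,"jaw":1},{"ax":0,"ay":0,"az":0,"dx":0,"dy":0,"dz":0,"jaw":1},{"ax":0,"ay":0,"az":0,"dx":0,"dy":0,"dz":0,"jaw":1},{"ax":0,"ay":0,"az":0,"dx":0,"dy":0,"dz":0,"jaw":1},{"ax":0,"ay":0,"az":0,"dx":0,"dy":0,"dz":0,"jaw":1}]'
python3 -m creep '[{"ax":0,"ay":0,"az":0,"dx":-0.02,"dy":0,"dz":0,"jaw":1},{"ax":0,"ay":0,"az":0,"dx":-0.05,"dy":0,"dz":0,"jaw":1},{"ax":0,"ay":0,"az":0,"dx":-0.09,"dy":0,"dz":0,"jaw":1},{"ax":0,"ay":0,"az":0,"dx":-0.13,"dy":0,"dz":0,"jaw":1},{"ax":0,"ay":0,"az":0,"dx":-0.17,"dy":0,"dz":0,"jaw":1},{"ax":0,"ay":0,"az":0,"dx":-0.17,"dy":0,"dz":0,"jaw":1},{"ax":0,"ay":0,"az":0,"dx":-0.17,"dy":0,"dz":0,"jaw":1},{"ax":0,"ay":0,"az":0,"dx":-0.17,"dy":0,"dz":0,"jaw":1}]'
python3 - <<'E'
from h import *
p=wrist('lens_cell','w14.png');plan(528.2,-400.3,175)
E
```

```text
time: 20.7
ee_pos: [0.3742, 0.2635, 0.0067]
tool_rot: [[-0.005, 0.225, 0.974], [-0.003, 0.974, -0.225], [-1.0, -0.004, -0.004]]
ft_force: [0.1, -0.0, -0.3]
gripper_width: 0.0857
time: 21.37
ee_pos: [0.3772, 0.2657, 0.0107]
tool_rot: [[0.003, 0.224, 0.975], [0.001, 0.975, -0.224], [-1.0, 0.002, 0.002]]
ft_force: [-0.5, -0.7, 5.6]
gripper_width: 0.0376
time: 22.03
ee_pos: [0.3757, 0.265, 0.1786]
tool_rot: [[0.0, 0.224, 0.975], [0.0, 0.975, -0.224], [-1.0, 0.0, 0.0]]
ft_force: [-0.7, -0.3, -1.2]
gripper_width: 0.0374
lens_cell 0.67 px 321 246 {'zt': np.float64(186.1), 'rect': [array([376.2, 266.6]), array([39.9, 37.6]), np.float64(79.0)], 'mean': array([376.4, 267.2, 184.4]), 'circ': array([376.3, 266.5,  20.2])}
plan dx 0.0022 dy -0.6136 dz 0.2985 | jaw now -12.9 TCP [374.7 264.5 176.6] w 37.8 t 22.1 F [ 0.4 -0.4 -0.4] j6 0.68
```

View pics/w14.png

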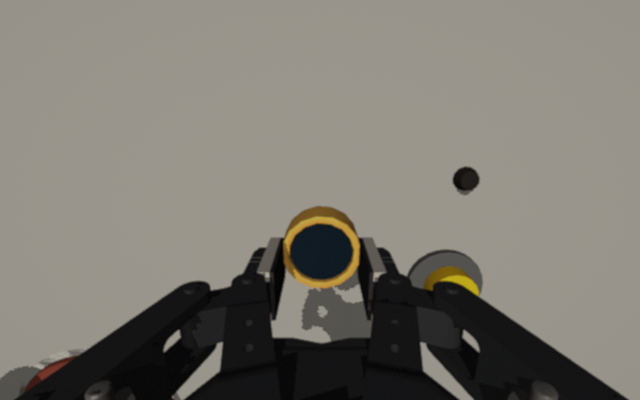

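The cell is gripped level at (321,246), with its underside about 10 mm below the TCP. I'll carry it to the tray.

```bash
python3 -m creep '[{"ax":0,"ay":0,"az":0,"dx":0,"dy":-0.296,"dz":0.143,"jaw":1},{"ax":0,"ay":0,"az":0,"dx":0,"dy":-0.296,"dz":0.143,"jaw":1},{"ax":0,"ay":0,"az":0,"dx":0,"dy":-0.296,"dz":0.143,"jaw":1},{"ax":0,"ay":0,"az":0,"dx":0,"dy":-0.296,"dz":0.143,"jaw":1},{"ax":0,"ay":0,"az":0,"dx":0,"dy":-0.296,"dz":0.143,"jaw":1},{"ax":0,"ay":0,"az":0,"dx":0,"dy":-0.296,"dz":0.143,"jaw":1},{"ax":0,"ay":0,"az":0,"dx":0,"dy":-0.296,"dz":0.143,"jaw":1},{"ax":0,"ay":0,"az":0,"dx":0,"dy":-0.296,"dz":0.143,"jaw":1}]'
python3 -m creep '[{"ax":0,"ay":0,"az":0,"dx":0,"dy":-0.296,"dz":0.143,"jaw":1},{"ax":0,"ay":0,"az":0,"dx":0,"dy":-0.296,"dz":0.143,"jaw":1},{"ax":0,"ay":0,"az":0,"dx":0,"dy":-0.296,"dz":0.143,"jaw":1},{"ax":0,"ay":0,"az":0,"dx":0,"dy":-0.296,"dz":0.143,"jaw":1},{"ax":0,"ay":0,"az":0,"dx":0,"dy":-0.296,"dz":0.143,"jaw":1},{"ax":0,"ay":0,"az":0,"dx":0,"dy":-0.296,"dz":0.143,"jaw":1},{"ax":0,"ay":0,"az":0,"dx":0,"dy":-0.296,"dz":0.143,"jaw":1},{"ax":0,"ay":0,"az":0,"dx":0,"dy":-0.296,"dz":0.143,"jaw":1}]'
python3 -m creep '[{"ax":0,"ay":0,"az":0,"dx":0,"dy":-0.024,"dz":0.0116,"jaw":1},{"ax":0,"ay":0,"az":0,"dx":0.03,"dy":-0.024,"dz":0.0116,"jaw":1},{"ax":0,"ay":0,"az":0,"dx":0.06,"dy":-0.024,"dz":0.0116,"jaw":1},{"ax":0,"ay":0,"az":0,"dx":0.09,"dy":-0.024,"dz":0.0116,"jaw":1},{"ax":0,"ay":0,"az":0,"dx":0.1,"dy":-0.024,"dz":0.0116,"jaw":1},{"ax":0,"ay":0,"az":0,"dx":0.1,"dy":-0.024,"dz":0.0116,"jaw":1},{"ax":0,"ay":0,"az":0,"dx":0.1,"dy":-0.024,"dz":0.0116,"jaw":1},{"ax":0,"ay":0,"az":0,"dx":0.1,"dy":-0.024,"dz":0.0116,"jaw":1}]'
python3 - <<'E'
from h import *
p=wrist('lens_cell');plan(528.2,-400.3,175)
E
```

```text
time: 22.8
ee_pos: [0.4479, -0.0576, 0.1767]
tool_rot: [[-0.003, 0.225, 0.974], [0.001, 0.974, -0.225], [-1.0, 0.0, -0.003]]
ft_force: [1.1, 0.4, -0.7]
gripper_width: 0.0376
time: 23.47
ee_pos: [0.5211, -0.3777, 0.1756]
tool_rot: [[-0.003, 0.225, 0.974], [0.003, 0.974, -0.225], [-1.0, 0.002, -0.004]]
ft_force: [-0.3, 0.8, -0.0]
gripper_width: 0.0375
time: 24.13
ee_pos: [0.5289, -0.4026, 0.0807]
tool_rot: [[0.002, 0.224, 0.975], [-0.002, 0.975, -0.224], [-1.0, -0.001, 0.002]]
ft_force: [-0.4, 0.8, -1.1]
gripper_width: 0.0373
lens_cell 0.79 px 321 246 {'zt': np.float64(88.2), 'rect': [array([ 529.5, -401.1]), array([40. , 37.6]), np.float64(75.5)], 'mean': array([ 529.7, -400.4,   86.4]), 'circ': array([ 529.4, -401. ,   20.1])}
plan dx -0.0933 dy 0.0021 dz -0.0013 | jaw now -12.9 TCP [ 529.3 -403.    81.7] w 37.5 t 24.2 F [ 1.5 -0.7  0.5] j6 -0.54
```

```bash
python3 -m creep '[{"ax":0,"ay":0,"az":0,"dx":0.01,"dy":0.0005,"dz":-0.0013,"jaw":1},{"ax":0,"ay":0,"az":0,"dx":0.02,"dy":0.0005,"dz":-0.0013,"jaw":1},{"ax":0,"ay":0,"az":0,"dx":0.03,"dy":0.0005,"dz":-0.0013,"jaw":1},{"ax":0,"ay":0,"az":0,"dx":0.036,"dy":0.0005,"dz":-0.0013,"jaw":1},{"ax":0,"ay":0,"az":0,"dx":0.038,"dy":0.0005,"dz":-0.0013,"jaw":1},{"ax":0,"ay":0,"az":0,"dx":0.038,"dy":0.0005,"dz":-0.0013,"jaw":1},{"ax":0,"ay":0,"az":0,"dx":0.038,"dy":0.0005,"dz":-0.0013,"jaw":1}]'
python3 - <<'E'
from h import *
p=wrist('lens_cell');plan(528.2,-400.3,40)
E
```

```text
time: 24.82
ee_pos: [0.5263, -0.4007, 0.0408]
tool_rot: [[-0.002, 0.224, 0.975], [0.002, 0.975, -0.224], [-1.0, 0.001, -0.002]]
ft_force: [-3.4, 1.7, 5.4]
gripper_width: 0.0372
lens_cell 0.56 px 321 246 {'zt': np.float64(48.3), 'rect': [array([ 527. , -399.1]), array([39.7, 37.4]), np.float64(76.2)], 'mean': array([ 527.1, -398.4,   46.6]), 'circ': array([ 527.1, -399.2,   20.2])}
plan dx 0.0008 dy 0.0008 dz 0.0017 | jaw now -12.9 TCP [ 526.3 -400.7   40.8] w 37.6 t 24.9 F [-3.2  3.1  5.7] j6 -0.54
```

```bash
python3 -m creep '[{"ax":0,"ay":0,"az":0,"dx":0,"dy":0,"dz":0,"jaw":-1},{"ax":0,"ay":0,"az":0,"dx":0,"dy":0,"dz":0,"jaw":-1},{"ax":0,"ay":0,"az":0,"dx":0,"dy":0,"dz":0,"jaw":-1},{"ax":0,"ay":0,"az":0,"dx":0,"dy":0,"dz":0,"jaw":-1},{"ax":0,"ay":0,"az":0,"dx":0,"dy":0,"dz":0,"jaw":-1},{"ax":0,"ay":0,"az":0,"dx":-0.03,"dy":0,"dz":0,"jaw":-1},{"ax":0,"ay":0,"az":0,"dx":-0.07,"dy":0,"dz":0,"jaw":-1},{"ax":0,"ay":0,"az":0,"dx":-0.11,"dy":0,"dz":0,"jaw":-1}]'
python3 -m creep '[{"ax":0,"ay":0,"az":0,"dx":-0.04,"dy":0,"dz":0,"jaw":-1},{"ax":0,"ay":0,"az":0,"dx":-0.05,"dy":0,"dz":0,"jaw":-1},{"ax":0,"ay":0,"az":0,"dx":-0.05,"dy":0,"dz":0,"jaw":-1}]'
python3 - <<'E'
from h import *
p=wrist('lens_cell','w15.png');near(p,528,-400,26,40,55);near(p,527,-399,55,24,35);plan(662,-137,200)
E
```

```text
time: 25.58
ee_pos: [0.5258, -0.4002, 0.15]
tool_rot: [[-0.003, 0.224, 0.975], [0.003, 0.975, -0.224], [-1.0, 0.002, -0.004]]
ft_force: [1.8, -0.3, 0.0]
gripper_width: 0.0856
time: 25.83
ee_pos: [0.529, -0.4032, 0.2073]
tool_rot: [[0.008, 0.224, 0.975], [-0.007, 0.975, -0.224], [-1.0, -0.005, 0.009]]
ft_force: [-0.2, -0.5, -0.3]
gripper_width: 0.0852
lens_cell 0.76 px 317 175 {'zt': np.float64(48.4), 'rect': [array([ 527.7, -399.2]), array([38.3, 39. ]), np.float64(9.1)], 'mean': array([ 527.5, -399.1,   46.6]), 'circ': array([ 527.3, -399.3,   19.8])}
near 1155 mean [ 527.4 -398.8   46.5] circ [ 527.2 -399.2   19.8] rect ((527.33056640625, -399.20501708984375), (38.997100830078125, 38.80181884765625), 49.65255355834961) z95 48.5
near 909 mean [ 529.6 -398.4   29.5] circ [ 528.  -400.    37.9] rect ((528.2599487304688, -400.20416259765625), (54.47034454345703, 54.06038284301758), 76.95558166503906) z95 31.0
plan dx 0.0005 dy 0.2876 dz 0.0727 | jaw now -12.9 TCP [ 526.7 -401.   200.5] w 85.3 t 25.9 F [-0.4  0.3 -0.8] j6 -0.54
```

View pics/w15.png

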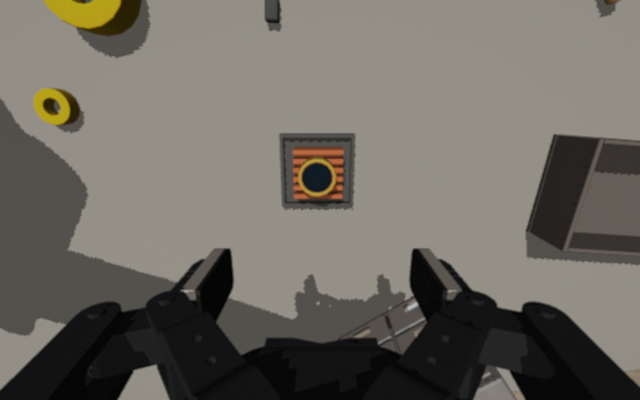

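The cell stands in the middle of the sink at (317,177), about 1.3 mm off centre. Now the cap.

```bash
python3 -m creep '[{"ax":0,"ay":0,"az":0,"dx":0,"dy":0.287,"dz":0.0727,"jaw":-1},{"ax":0,"ay":0,"az":0,"dx":0,"dy":0.287,"dz":0.0727,"jaw":-1},{"ax":0,"ay":0,"az":0,"dx":0,"dy":0.287,"dz":0.0727,"jaw":-1},{"ax":0,"ay":0,"az":0,"dx":0,"dy":0.287,"dz":0.0727,"jaw":-1},{"ax":0,"ay":0,"az":0,"dx":0,"dy":0.287,"dz":0.0727,"jaw":-1},{"ax":0,"ay":0,"az":0,"dx":0,"dy":0.287,"dz":0.0727,"jaw":-1},{"ax":0,"ay":0,"az":0,"dx":0,"dy":0.287,"dz":0.0727,"jaw":-1},{"ax":0,"ay":0,"az":0,"dx":0,"dy":0.287,"dz":0.0727,"jaw":-1}]'
python3 - <<'E'
from h import *
p=wrist('lens_cap');near(p,662,-137,45,12,22);plan(662,-137,5)
E
```

```text
time: 26.6
ee_pos: [0.6625, -0.1311, 0.1968]
tool_rot: [[-0.004, 0.218, 0.976], [0.004, 0.976, -0.218], [-1.0, 0.003, -0.005]]
ft_force: [0.0, -0.2, -0.1]
gripper_width: 0.0858
lens_cap 0.71 px 323 182 {'zt': np.float64(17.2), 'rect': [array([ 663.2, -138.5]), array([58.9, 58. ]), np.float64(77.7)], 'mean': array([ 663.3, -137.9,   16. ]), 'circ': array([ 663. , -138.7,   29.8])}
near 2197 mean [ 663.3 -137.9   16. ] circ [ 663.  -138.7   29.8] rect ((663.0244140625, -138.57717895507812), (58.907630920410156, 58.041316986083984), 78.80674743652344) z95 17.2
plan dx 0.1921 dy -0.0013 dz 0.0023 | jaw now -12.7 TCP [ 661.1 -135.5  197.1] w 85.4 t 26.7 F [ 0.4 -0.7  0.3] j6 -0.09
```

```bash
python3 -m creep '[{"ax":0,"ay":0,"az":0,"dx":0.03,"dy":-0.003,"dz":0.0024,"jaw":-1},{"ax":0,"ay":0,"az":0,"dx":0.07,"dy":-0.003,"dz":0.0024,"jaw":-1},{"ax":0,"ay":0,"az":0,"dx":0.11,"dy":-0.003,"dz":0.0024,"jaw":-1},{"ax":0,"ay":0,"az":0,"dx":0.15,"dy":-0.003,"dz":0.0024,"jaw":-1},{"ax":0,"ay":0,"az":0,"dx":0.175,"dy":-0.003,"dz":0.0024,"jaw":-1},{"ax":0,"ay":0,"az":0,"dx":0.192,"dy":-0.003,"dz":0.0024,"jaw":-1},{"ax":0,"ay":0,"az":0,"dx":0.192,"dy":-0.003,"dz":0.0024,"jaw":-1},{"ax":0,"ay":0,"az":0,"dx":0.192,"dy":-0.003,"dz":0.0024,"jaw":-1}]'
python3 -m creep '[{"ax":0,"ay":0,"az":0,"dx":0,"dy":0,"dz":0,"jaw":1},{"ax":0,"ay":0,"az":0,"dx":0,"dy":0,"dz":0,"jaw":1},{"ax":0,"ay":0,"az":0,"dx":0,"dy":0,"dz":0,"jaw":1},{"ax":0,"ay":0,"az":0,"dx":0,"dy":0,"dz":0,"jaw":1},{"ax":0,"ay":0,"az":0,"dx":0,"dy":0,"dz":0,"jaw":1},{"ax":0,"ay":0,"az":0,"dx":0,"dy":0,"dz":0,"jaw":1}]'
python3 -m creep '[{"ax":0,"ay":0,"az":0,"dx":-0.02,"dy":0,"dz":0,"jaw":1},{"ax":0,"ay":0,"az":0,"dx":-0.05,"dy":0,"dz":0,"jaw":1},{"ax":0,"ay":0,"az":0,"dx":-0.09,"dy":0,"dz":0,"jaw":1},{"ax":0,"ay":0,"az":0,"dx":-0.12,"dy":0,"dz":0,"jaw":1},{"ax":0,"ay":0,"az":0,"dx":-0.14,"dy":0,"dz":0,"jaw":1},{"ax":0,"ay":0,"az":0,"dx":-0.14,"dy":0,"dz":0,"jaw":1},{"ax":0,"ay":0,"az":0,"dx":-0.14,"dy":0,"dz":0,"jaw":1},{"ax":0,"ay":0,"az":0,"dx":-0.14,"dy":0,"dz":0,"jaw":1}]'
python3 - <<'E'
from h import *
p=wrist('lens_cap');plan(527.3,-399.2,140)
E
```

```text
time: 27.37
ee_pos: [0.6612, -0.1421, 0.0062]
tool_rot: [[-0.005, 0.226, 0.974], [0.001, 0.974, -0.226], [-1.0, 0.0, -0.005]]
ft_force: [-0.8, -0.2, 0.0]
gripper_width: 0.0855
time: 27.87
ee_pos: [0.6665, -0.1423, 0.0162]
tool_rot: [[0.005, 0.224, 0.975], [-0.002, 0.975, -0.224], [-1.0, -0.001, 0.005]]
ft_force: [-10.0, 2.5, 17.2]
gripper_width: 0.0125
time: 28.53
ee_pos: [0.6632, -0.1411, 0.1484]
tool_rot: [[-0.0, 0.224, 0.975], [0.0, 0.975, -0.224], [-1.0, 0.0, -0.001]]
ft_force: [-0.7, 0.8, -0.8]
gripper_width: -0.0002
lens_cap 0.69 px 322 183 {'zt': np.float64(17.1), 'rect': [array([ 664.6, -139. ]), array([58.8, 58.6]), np.float64(79.8)], 'mean': array([ 665.1, -138.2,   16. ]), 'circ': array([ 664.9, -139.1,   29.8])}
plan dx 0.0067 dy -0.2821 dz -0.0738 | jaw now -12.9 TCP [ 662.4 -140.8  146.6] w -0.0 t 28.6 F [-0.8  0.3 -0.4] j6 -0.09
```

The jaws slid over the cap's top because it is low and the open fingertips sit further back. The cap is still upright and level. I'll open and retry lower.

```bash
python3 -m creep '[{"ax":0,"ay":0,"az":0,"dx":0,"dy":0.002,"dz":0.0017,"jaw":-1},{"ax":0,"ay":0,"az":0,"dx":0,"dy":0.002,"dz":0.0017,"jaw":-1},{"ax":0,"ay":0,"az":0,"dx":0,"dy":0.002,"dz":0.0017,"jaw":-1},{"ax":0,"ay":0,"az":0,"dx":0,"dy":0.002,"dz":0.0017,"jaw":-1},{"ax":0,"ay":0,"az":0,"dx":0,"dy":0.002,"dz":0.0017,"jaw":-1},{"ax":0,"ay":0,"az":0,"dx":0,"dy":0.002,"dz":0.0017,"jaw":-1},{"ax":0,"ay":0,"az":0,"dx":0,"dy":0.002,"dz":0.0017,"jaw":-1},{"ax":0,"ay":0,"az":0,"dx":0,"dy":0.002,"dz":0.0017,"jaw":-1}]'
python3 -m creep '[{"ax":0,"ay":0,"az":0,"dx":0.04,"dy":0,"dz":0,"jaw":-1},{"ax":0,"ay":0,"az":0,"dx":0.08,"dy":0,"dz":0,"jaw":-1},{"ax":0,"ay":0,"az":0,"dx":0.11,"dy":0,"dz":0,"jaw":-1},{"ax":0,"ay":0,"az":0,"dx":0.13,"dy":0,"dz":0,"jaw":-1},{"ax":0,"ay":0,"az":0,"dx":0.142,"dy":0,"dz":0,"jaw":-1},{"ax":0,"ay":0,"az":0,"dx":0.149,"dy":0,"dz":0,"jaw":-1},{"ax":0,"ay":0,"az":0,"dx":0.149,"dy":0,"dz":0,"jaw":-1},{"ax":0,"ay":0,"az":0,"dx":0.149,"dy":0,"dz":0,"jaw":-1}]'
python3 -m creep '[{"ax":0,"ay":0,"az":0,"dx":0,"dy":0,"dz":0,"jaw":0.3},{"ax":0,"ay":0,"az":0,"dx":0,"dy":0,"dz":0,"jaw":0.3},{"ax":0,"ay":0,"az":0,"dx":0,"dy":0,"dz":0,"jaw":0.3},{"ax":0,"ay":0,"az":0,"dx":0,"dy":0,"dz":0,"jaw":0.3},{"ax":0,"ay":0,"az":0,"dx":0,"dy":0,"dz":0,"jaw":0.3}]'
```

```text
time: 29.3
ee_pos: [0.6658, -0.1396, 0.1489]
tool_rot: [[0.0, 0.224, 0.975], [-0.0, 0.975, -0.224], [-1.0, -0.0, 0.0]]
ft_force: [0.5, 0.0, -0.6]
gripper_width: 0.0854
time: 29.97
ee_pos: [0.6667, -0.14, 0.0012]
tool_rot: [[0.002, 0.224, 0.975], [-0.001, 0.975, -0.224], [-1.0, -0.0, 0.002]]
ft_force: [-0.1, -0.2, 1.2]
gripper_width: 0.0856
time: 30.38
ee_pos: [0.6678, -0.1402, 0.0028]
tool_rot: [[0.004, 0.224, 0.975], [-0.001, 0.975, -0.224], [-1.0, -0.0, 0.005]]
ft_force: [-0.2, -0.2, 6.0]
gripper_width: 0.0571
```

```bash
python3 -m creep '[{"ax":0,"ay":0,"az":0,"dx":-0.01,"dy":0,"dz":0,"jaw":0.3},{"ax":0,"ay":0,"az":0,"dx":-0.03,"dy":0,"dz":0,"jaw":0.3},{"ax":0,"ay":0,"az":0,"dx":-0.06,"dy":0,"dz":0,"jaw":0.3},{"ax":0,"ay":0,"az":0,"dx":-0.09,"dy":0,"dz":0,"jaw":0.3},{"ax":0,"ay":0,"az":0,"dx":-0.12,"dy":0,"dz":0,"jaw":0.3},{"ax":0,"ay":0,"az":0,"dx":-0.15,"dy":0,"dz":0,"jaw":0.3},{"ax":0,"ay":0,"az":0,"dx":-0.15,"dy":0,"dz":0,"jaw":0.3},{"ax":0,"ay":0,"az":0,"dx":-0.15,"dy":0,"dz":0,"jaw":0.3}]'
python3 - <<'E'
from h import *
p=wrist('lens_cap','w16.png');plan(527.3,-399.2,150)
E
```

```text
time: 31.05
ee_pos: [0.6674, -0.1401, 0.1539]
tool_rot: [[0.006, 0.224, 0.975], [-0.002, 0.975, -0.224], [-1.0, -0.001, 0.006]]
ft_force: [0.3, 0.4, -0.6]
gripper_width: 0.057
lens_cap 0.98 px 321 253 {'zt': np.float64(168.1), 'rect': [array([ 667.7, -139.6]), array([59.9, 57. ]), np.float64(76.3)], 'mean': array([ 668.1, -137.9,  167.1]), 'circ': array([ 668. , -139.9,   30.2])}
plan dx -0.0008 dy -0.2841 dz -0.0761 | jaw now -12.9 TCP [ 665.1 -139.4  149.1] w 57.0 t 31.1 F [-0.   0.3 -0. ] j6 -0.09
```

The cap is held level, with its top at 167 mm. I'll carry it over the cell.

```bash
python3 -m creep '[{"ax":0,"ay":0,"az":0,"dx":0,"dy":-0.2845,"dz":-0.0787,"jaw":0.3},{"ax":0,"ay":0,"az":0,"dx":0,"dy":-0.2845,"dz":-0.0787,"jaw":0.3},{"ax":0,"ay":0,"az":0,"dx":0,"dy":-0.2845,"dz":-0.0787,"jaw":0.3},{"ax":0,"ay":0,"az":0,"dx":0,"dy":-0.2845,"dz":-0.0787,"jaw":0.3},{"ax":0,"ay":0,"az":0,"dx":0,"dy":-0.2845,"dz":-0.0787,"jaw":0.3},{"ax":0,"ay":0,"az":0,"dx":0,"dy":-0.2845,"dz":-0.0787,"jaw":0.3},{"ax":0,"ay":0,"az":0,"dx":0,"dy":-0.2845,"dz":-0.0787,"jaw":0.3},{"ax":0,"ay":0,"az":0,"dx":0,"dy":-0.2845,"dz":-0.0787,"jaw":0.3}]'
python3 -m creep '[{"ax":0,"ay":0,"az":0,"dx":0.03,"dy":0,"dz":0,"jaw":0.3},{"ax":0,"ay":0,"az":0,"dx":0.06,"dy":0,"dz":0,"jaw":0.3},{"ax":0,"ay":0,"az":0,"dx":0.07,"dy":0,"dz":0,"jaw":0.3},{"ax":0,"ay":0,"az":0,"dx":0.07,"dy":0,"dz":0,"jaw":0.3},{"ax":0,"ay":0,"az":0,"dx":0.07,"dy":0,"dz":0,"jaw":0.3}]'
python3 - <<'E'
from h import *
p=wrist('lens_cap','w17.png');near(p,527,-399,65,8,14.5);plan(527.3,-399.2,150)
E
```

```text
time: 31.82
ee_pos: [0.5208, -0.404, 0.1473]
tool_rot: [[-0.004, 0.23, 0.973], [0.0, 0.973, -0.23], [-1.0, -0.001, -0.004]]
ft_force: [0.4, 0.6, 0.2]
gripper_width: 0.0573
time: 32.23
ee_pos: [0.5248, -0.3982, 0.0783]
tool_rot: [[-0.002, 0.224, 0.975], [0.002, 0.975, -0.224], [-1.0, 0.002, -0.003]]
ft_force: [-0.2, 0.3, 1.1]
gripper_width: 0.0575
lens_cap 0.62 px 321 253 {'zt': np.float64(92.5), 'rect': [array([ 525.1, -397.8]), array([60.2, 57. ]), np.float64(76.5)], 'mean': array([ 525.5, -395.8,   91.5]), 'circ': array([ 525. , -397.8,   30.2])}
near 1802 mean [ 534.8 -375.6   11.7] circ [ 529.3 -390.1   52.6] rect ((529.3507690429688, -389.87744140625), (64.18310546875, 84.3158950805664), 76.82865905761719) z95 13.4
plan dx -0.0685 dy 0.0005 dz 0.0010 | jaw now -12.9 TCP [ 526.3 -399.6   81.5] w 57.3 t 32.3 F [-0.  -0.1  0.8] j6 -0.54
```

```bash
python3 -m creep '[{"ax":0,"ay":0,"az":0,"dx":0,"dy":-0.001,"dz":0.0023,"jaw":0.3},{"ax":0,"ay":0,"az":0,"dx":0.01,"dy":-0.001,"dz":0.0023,"jaw":0.3},{"ax":0,"ay":0,"az":0,"dx":0.02,"dy":-0.001,"dz":0.0023,"jaw":0.3},{"ax":0,"ay":0,"az":0,"dx":0.03,"dy":-0.001,"dz":0.0023,"jaw":0.3},{"ax":0,"ay":0,"az":0,"dx":0.036,"dy":-0.001,"dz":0.0023,"jaw":0.3},{"ax":0,"ay":0,"az":0,"dx":0.038,"dy":-0.001,"dz":0.0023,"jaw":0.3},{"ax":0,"ay":0,"az":0,"dx":0.038,"dy":-0.001,"dz":0.0023,"jaw":0.3}]'
python3 - <<'E'
from h import *
p=wrist('lens_cap');plan(527.3,-399.2,40)
E
```

```text
time: 32.92
ee_pos: [0.5265, -0.4, 0.0401]
tool_rot: [[-0.002, 0.224, 0.975], [0.002, 0.975, -0.224], [-1.0, 0.001, -0.002]]
ft_force: [-0.0, 1.2, -0.6]
gripper_width: 0.0568
lens_cap 0.83 px 321 253 {'zt': np.float64(54.3), 'rect': [array([ 527. , -399.3]), array([59.9, 57.1]), np.float64(78.0)], 'mean': array([ 527.3, -397.7,   53.3]), 'circ': array([ 526.5, -399.4,   30.3])}
plan dx 0.0017 dy 0.0015 dz -0.0004 | jaw now -12.9 TCP [ 527.4 -400.8   41.7] w 57.2 t 33.0 F [ 0.4 -0.4 -0.4] j6 -0.54
```

```bash
python3 -m creep '[{"ax":0,"ay":0,"az":0,"dx":0.0018,"dy":0,"dz":0,"jaw":0.3},{"ax":0,"ay":0,"az":0,"dx":0.0018,"dy":0,"dz":0,"jaw":0.3},{"ax":0,"ay":0,"az":0,"dx":0.0018,"dy":0,"dz":0,"jaw":-1},{"ax":0,"ay":0,"az":0,"dx":0.0018,"dy":0,"dz":0,"jaw":-1},{"ax":0,"ay":0,"az":0,"dx":0.0018,"dy":0,"dz":0,"jaw":-1},{"ax":0,"ay":0,"az":0,"dx":0.0018,"dy":0,"dz":0,"jaw":-1},{"ax":0,"ay":0,"az":0,"dx":0.0018,"dy":0,"dz":0,"jaw":-1}]'
python3 -m creep '[{"ax":0,"ay":0,"az":0,"dx":-0.03,"dy":0,"dz":0,"jaw":-1},{"ax":0,"ay":0,"az":0,"dx":-0.07,"dy":0,"dz":0,"jaw":-1},{"ax":0,"ay":0,"az":0,"dx":-0.11,"dy":0,"dz":0,"jaw":-1},{"ax":0,"ay":0,"az":0,"dx":-0.15,"dy":0,"dz":0,"jaw":-1},{"ax":0,"ay":0,"az":0,"dx":-0.16,"dy":0,"dz":0,"jaw":-1},{"ax":0,"ay":0,"az":0,"dx":-0.16,"dy":0,"dz":0,"jaw":-1},{"ax":0,"ay":0,"az":0,"dx":-0.16,"dy":0,"dz":0,"jaw":-1}]'
python3 - <<'E'
from h import *
p=wrist('lens_cap','w18.png');near(p,527,-399,40,46,56);near(p,527,-399,55,24,34)
s=shot('scene','s2.png');near(s,491,106,24,46,60);near(s,491,106,40,28,38)
for r in manip.outline_of(s,'clip_stand')[:1]: print('clip',r['score'],top(s,r['pixels']))
cv2.imwrite('pics/fin.png',cv2.cvtColor(np.vstack([p['color'][90:290,140:500],s['color'][90:340,120:480]]),cv2.COLOR_RGB2BGR))
plan(527,-399,200)
E
```

```text
time: 33.6
ee_pos: [0.5274, -0.4008, 0.0401]
tool_rot: [[0.0, 0.224, 0.975], [-0.0, 0.975, -0.224], [-1.0, -0.0, 0.0]]
ft_force: [0.2, -0.1, 0.4]
gripper_width: 0.0851
time: 34.18
ee_pos: [0.5275, -0.4009, 0.2007]
tool_rot: [[0.001, 0.224, 0.975], [-0.001, 0.975, -0.224], [-1.0, -0.001, 0.001]]
ft_force: [-0.5, 0.2, -0.3]
gripper_width: 0.0854
lens_cap 0.71 px 321 181 {'zt': np.float64(52.1), 'rect': [array([ 527.9, -400.1]), array([58.5, 58.3]), np.float64(78.8)], 'mean': array([ 528.2, -399.7,   51. ]), 'circ': array([ 527.9, -400.5,   29.8])}
near 2701 mean [ 528.2 -399.6   51. ] circ [ 528.  -400.4   29.8] rect ((527.8577880859375, -400.1246337890625), (58.45450973510742, 58.3274040222168), 78.77239990234375) z95 52.1
near 193 mean [ 532.9 -381.4   28.9] circ [ 528.1 -400.1   37.8] rect ((528.341552734375, -400.0936279296875), (54.14194869995117, 53.67880630493164), 77.0726547241211) z95 30.8
near 181 mean [493.  105.6  51.8] circ [491.8 106.6  18.5] rect ((492.476806640625, 105.27976989746094), (34.599151611328125, 33.8380126953125), 17.129697799682617) z95 54.2
near 214 mean [501.5 107.7  32.1] circ [492.  106.1  28.3] rect ((495.23626708984375, 106.54634094238281), (49.61600112915039, 54.387168884277344), 3.939687728881836) z95 35.9
clip 0.79 {'zt': np.float64(68.4), 'rect': [array([452.7, -95.6]), array([ 7.1, 34.8]), np.float64(1.3)], 'mean': array([454. , -92.9,  68.1]), 'circ': array([452.5, -95.6,  17.5])}
plan dx -0.0032 dy 0.0009 dz 0.0005 | jaw now -12.9 TCP [ 526.3 -399.7  196.8] w 85.5 t 34.4 F [ 0.1 -0.2 -0.5] j6 -0.54
```

View pics/fin.png

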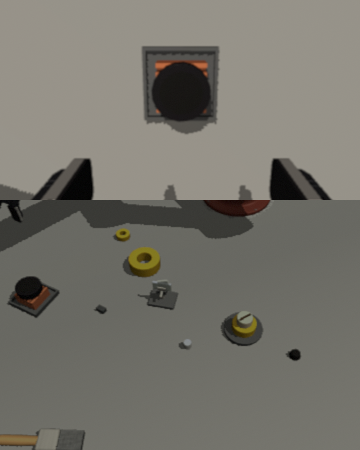

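The cap sits level over the cell at (182,92), with its top at 51.0 mm as expected. The drive stack is intact at (245,322), and the clip stand hasn't moved.

```bash
python3 -c "
from plant import manip; print(manip.sign_off())"
```

```text
the job is handed in; nothing more can be done
None
```

The job is handed in at about 34 s on the robot clock, and my last checks agreed with the task on both sides.

- **Drive side:** The 56 mm yellow hub is over the spindle post and rests on the base, with its top at about 32 mm. The knob sits over the post on top of the hub, with its top at about 52 mm. Both measured centred on the post to within 2–3 mm.
- **Lamp side:** The heat sink lies flat on the tray floor, square to the tray, with its top at about 29.5 mm and its centre about 1 mm off the tray's. The lens cell was about 1.3 mm off the middle of the sink before capping. The cap covers it level, with its top at 51.0 mm, which is the expected height.
- **Clip stand:** In the scene camera its top read (452.7, -95.6) mm at the end against (452.9, -92.6) mm at the start, at the same height. I put that 3 mm down to measurement spread. The arm carried parts over it with clearance and did not touch it.

**What went wrong:** The first grasp on the cap slid off its top, with 17 N measured at the wrist, and left the cap upright and in place. A lower grasp then held. My first move command was also refused for missing keys, so nothing moved then.

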